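# True up a mortar prism on the marking plate with a fence square

## Task

True up the mortar prism that lies askew on the marking plate. Take the fence square from its sloping rest, stand it level on the bench in front of the plate, to the left of the prism as the robot sees it, and press its stock flush against the plate's front edge for a moment, gently, with about 10 N; then, keeping it on that edge, slide it to the right until the blade's outer edge has turned the prism and lies flush along its left side, shifting the prism no farther than that takes. Leave the square standing there, flush with both; touch the prism with nothing but the square and leave everything else alone.

Things in the scene. Friction and masses are not known exactly. Their poses are not given: they have to be found in the camera images.
- plate: Dark flat steel marking plate fixed on the bench, 220 (its x) x 340 (its y) x 12 mm thick. Origin: centre of its underside. Its front edge, facing the robot, is the face x = -110 mm of its frame; its top is at z = 12 mm. Its y points to the robot's left. It may be turned by up to 0.2 rad.
- prism: Grey mortar prism, loose, lying on the marking plate (the only prism there), 160 (its x) x 40 (its y) x 40 mm, about 0.56 kg. Origin: centre of its underside. Its long x axis points roughly away from the robot, up to 0.2 rad off square to the plate's front edge.
- prism_side (a point): Centre of the prism's left long side, at (0, 20, 20) mm in the prism's frame.
- rest: Fixed plywood tool rest left of the plate, 130 mm wide, sloping up 0.6 rad away from the robot (along its x). Origin: on the bench under the middle of its slope, which is 45 mm high there. A lip at the foot of the slope holds the square's stock.
- square: Loose L-shaped aluminium fence square, 0.43 kg, lying on the rest (pitched 0.6 rad, blade up). Origin: centre of the stock's underside. Stock: 50 (x) x 110 (y) x 22 mm high, front face x = +25 mm. Blade: flat bar 24 mm wide, z = 14 to 18 mm (stood level, it passes 2 mm over the plate), from the front face to x = 205 mm; outer edge y = -55 mm, at the stock's right end.
- square_grip (a point): Middle of the square's grip, at (0, 0, 42) mm in the square's frame: an upright rib on top of the stock, 14 (x) x 50 (y) mm, from z = 22 to z = 53 mm, centred over the origin. Pinch it across x.
- square_corner (a point): Outer corner of the square, where the stock's front face meets the blade's straight outer edge, at (25, -55, 16) mm in the square's frame.
- square_far_end (a point): Other end of the stock's front face, at (25, 55, 11) mm in the square's frame.
- tin: Bystander: small round steel tin, 54 mm wide, 36 mm high, standing on the right part of the plate. Origin: centre of its underside.
- spare_prism: Bystander: another mortar prism, 160 (x) x 40 x 40 mm, lying on the bench to the right of the plate. Origin: centre of its underside.
- beaker: Bystander: glass beaker, 84 mm wide, 95 mm high, on the bench to the right. Origin: centre of its underside.
- dish: Bystander: shallow steel dish, 110 mm wide, 35 mm high, on the bench to the right. Origin: centre of its underside.
- jar: Bystander: amber glass jar, 60 mm wide, 60 mm high, on the bench between robot and plate. Origin: centre of its underside.
Not all that is in view belongs to the job. Leave any pink look-alike of the prism alone.

How it is judged:
By the outcome, as a careful person would: the job done as asked, in the order asked, and still so for the second after the job is handed in, with the robot touching nothing.
It also fails if it takes over 48 s, if anything falls off the work surface, if the arm or the gripper's body presses on something with over 40 N, if the wrist force passes 120 N, or if a joint passes its speed limit or range.

## Robot

A 6-joint arm with a two-finger parallel gripper is mounted at the origin on the work surface. World frame = base frame: x ahead of the robot, y to its left, z up, the work surface at z = 0. Lengths are in m, angles in rad, forces in N, time in s.
With the tool pointing down it reaches from about 0.375 to 0.975 m from the base axis. Payload 3.8 kg.
Tool frame: the origin (TCP) lies midway between the tips of the shut fingers; the grasp point (between the pads) lies 19 mm behind it; z points along the fingers, y is the line along which they close (so a half turn about z gives the same grasp; the last joint's range is limited). The gripper opens to 85 mm and grips with 20 to 120 N. Pads are 22 mm wide; open, the fingers measure 114 mm over their backs; the gripper's body (76 mm by 85 mm) begins 54 mm behind the grasp point. The pads swing forward as they close: fully open they stand 13 mm farther back than shut.
Start: joints at [1.064, 0.264, 1.604, -0, 1.274, -0.037], TCP at [0.306, 0.602, 0.231] pointing down, gripper open.
Joint ranges: [-2.63, 2.63], [-0.94, 2.18], [0.31, 2.57], [-1.31, 4.45], [0, 2.66], [-2.55, 2.55]. Speed limits (rad/s): [2.57, 2.57, 3.14, 3.14, 3.14, 3.14].

## Interface

Orientations are given as a rotation vector (axis times angle).
In Python, from workcell import * gives the robot as it stands. The module is installed in compiled form; this text tells all that it offers.
- The arm moves only by the tool apply_moves, never from a script. Its arguments are lists of equal length, an entry for each row: "fingers": the opening, from 0 (shut) to 1 (fully open); "travel": the shift along the tool's x, y, z normalised to -1 to 1, where 1 is 0.05 m, a list of three; "rotation": the turn, a rotation vector about the tool's x, y, z normalised to -1 to 1, where 1 is 6 degrees, a list of three. In form: {"fingers": [fingers, ...], "travel": [[dx, dy, dz], ...], "rotation": [[ax, ay, az], ...]}. A call has 1 to 12 rows; each row shifts and turns the commanded pose from where the row before left it, along the tool's axes as they then stand; what a row does not reach is not made up. A row lasts 1/10 s, in which the tool goes at most 50 mm and 8.59 degrees, less where a joint would pass 70% of its speed; a pose out of reach is approached as far as the arm can. A call with a number of a shift or a turn outside -1 to 1 is refused whole. A call with a gripper value outside its range is refused whole. The fingers move at their own pace and stop on an object; "newtons" is the grip in N (left out, the last holds). Time passes only in rows, so rows that do not move let the fingers close. It gives the time, the measured TCP pose, the force, the opening and the grip force at its end, in the units of the state.
- read_state(): the state, without advancing time (a new reading comes with each control period).
- read_camera(name): name is "scene" or "top" or "wrist"; returns a dict with "image" (420x560x3 uint8, red, green, blue), "fx", "fy", "cx", "cy" (pixels), "k1" (the pictures are not rectified: a ray, as slopes to the right and down, at radius r is drawn at 1 + k1 r^2 times it, then the intrinsics apply), "extrinsics" (4x4, takes a point from world to camera coordinates). Camera axes: x right, y down, z forward; pixel columns grow to the right and rows downward; lengths in m; the calibration is good to about 2 mm. A picture is of the moment at which its call begins. There is no depth.
- finish_job(): hands the job in; it is judged then, once.
Trained networks look in the newest picture that a camera, given by its name, has taken for a name from the list of things; names that differ only in an ending like _2 or _b are one class to them, and where a whole thing is asked for, a point or a joint stands for the part that bears it (a point fixed in the world has none). Each returns a list of dicts, best first, with "p" (0 to 1); they miss things now and then, are a little off and sometimes report something else, mostly with a low value. They report only what shows in the picture. A call takes as long as a camera call. They do not tell look-alikes from the thing itself.
- regions_of(camera, name): "mask" (420x560 bool, what is visible of it) and "bbox" ([left, top, width, height] in pixels, round what is visible of it).
- tip_of(camera, name): "location" ([column, row] in pixels: a listed point, or the origin of a listed thing).
The state is a dict: "time": time; "q": joint angles; "joint_vel": joint speeds; "joint_torque": joint torques, N m; "tool_pos": TCP position; "tcp_rot": TCP orientation; "wrist_force": force on the tool from outside, world axes, zero at the start; "torque": the same for the moment, N m; "width": opening from 0.0 (shut) to 1.0 (fully open); "grip_force": force on a finger pad.
Only numpy, scipy, OpenCV 4.12 (cv2) and the standard library are available. Lean on these libraries where they do the work, as an engineer would, in place of code of your own. Each camera call takes 0.05 s, during which the arm holds its last target. There are 200 camera calls.

## Working session

There is one attempt and no reset: what is moved stays moved. The work goes in short steps, Python scripts to look and compute and a tool call to move; the robot and the scene stay as the last step left them, time stands still between calls to the robot, and variables do not carry over. Pictures are saved under pics/ and viewed, at most 10 in all, crops included, and the job is handed in when it is done.

Besides the shell and the picture viewer there is one more tool, called after ">>>" by a JSON object that holds its "method" and its "body". apply_moves: Moves the arm, as the interface text tells. Scaled input: -1 to 1 covers 0.05 m each way for a shift and 6 degrees each way for a turn. Its arguments: {"type":"object","properties":{"fingers":{"type":"array","items":{"type":"number"}},"travel":{"type":"array","items":{"type":"array","items":{"type":"number"}}},"rotation":{"type":"array","items":{"type":"array","items":{"type":"number"}}},"newtons":{"type":"number"}},"required":["fingers","travel","rotation"]}

```bash
mkdir -p pics
python3 - <<'E'
from workcell import *
import cv2,numpy as np
s=read_state();print({k:np.round(v,3).tolist() for k,v in s.items()})
ims=[]
for c in("scene","top"):
    d=read_camera(c);ims.append(d["image"]);print(c,d["fx"],d["fy"],d["cx"],d["cy"],d["k1"],np.round(d["extrinsics"],4).tolist())
    cv2.imwrite(f"pics/{c}0.png",d["image"][:,:,::-1])
    for n in("plate","prism","prism_side","rest","square","square_grip","square_corner","square_far_end","tin","jar"):
        print(n,[(np.round(t["location"],1).tolist(),round(float(t["p"]),2)) for t in tip_of(c,n)[:3]])
E
```

```text
{'time': 0.0, 'q': [1.064, 0.265, 1.605, -0.0, 1.274, -0.037], 'joint_vel': [-0.0, -0.0, 0.0, -0.001, 0.0, 0.001], 'joint_torque': [-0.001, -51.51, -36.732, -0.0, 0.013, -0.0], 'tool_pos': [0.305, 0.601, 0.23], 'tcp_rot': [-0.731, -3.055, 0.003], 'wrist_force': [0.262, -0.343, -0.331], 'torque': [0.037, -0.059, 0.002], 'grip_force': 0.0, 'width': 1.001}
scene 437.279812332436 437.279812332436 273.0973440174097 208.41959063358763 -0.041815524288630126 [[0.8007, 0.599, 0.0126, -0.3472], [0.353, -0.4548, -0.8176, -0.0926], [-0.4841, 0.6591, -0.5756, 1.4301], [0.0, 0.0, 0.0, 1.0]]
plate [([315.4, 279.8], 0.65)]
prism [([314.1, 286.3], 0.9), ([382.6, 195.8], 0.86), ([119.6, 263.7], 0.81)]
prism_side [([285.1, 205.0], 0.84), ([109.1, 257.8], 0.74), ([322.0, 277.3], 0.63)]
rest [([326.1, 183.2], 0.6)]
square [([328.5, 171.6], 0.9)]
square_grip [([322.2, 159.9], 0.81)]
square_corner [([328.2, 174.0], 0.8)]
square_far_end [([341.5, 159.7], 0.77)]
tin [([308.1, 327.8], 0.91)]
jar [([199.5, 258.1], 0.63)]
top 489.4906647407265 489.4906647407265 284.77853950900334 208.14299230467765 -0.12895485973222426 [[0.0102, -0.9999, 0.014, -0.0408], [-0.9859, -0.0124, -0.167, 0.4415], [0.1671, -0.0121, -0.9859, 1.534], [0.0, 0.0, 0.0, 1.0]]
plate [([304.6, 153.0], 0.93)]
prism [([239.0, 226.4], 0.81), ([170.2, 159.6], 0.76), ([310.4, 148.5], 0.63)]
prism_side [([163.0, 159.4], 0.98), ([242.6, 219.1], 0.9), ([301.8, 148.3], 0.78)]
rest [([177.9, 217.9], 0.84), ([300.4, 148.3], 0.68)]
square [([175.8, 208.5], 0.96)]
square_grip [([179.6, 220.1], 0.73)]
square_corner []
square_far_end [([158.7, 207.0], 0.6)]
tin [([342.6, 137.1], 0.57)]
jar []
```

Run:
```python
import cv2,numpy as np
a=cv2.imread("pics/top0.png");b=cv2.imread("pics/scene0.png")
cv2.imwrite("pics/top0c.png",cv2.resize(a[60:340,110:485],None,fx=2.1,fy=2.1,interpolation=cv2.INTER_CUBIC))
```

```text
(no output)
```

View pics/scene0.png

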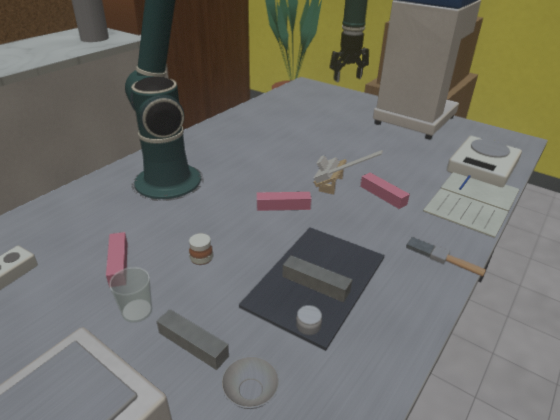

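View pics/top0c.png

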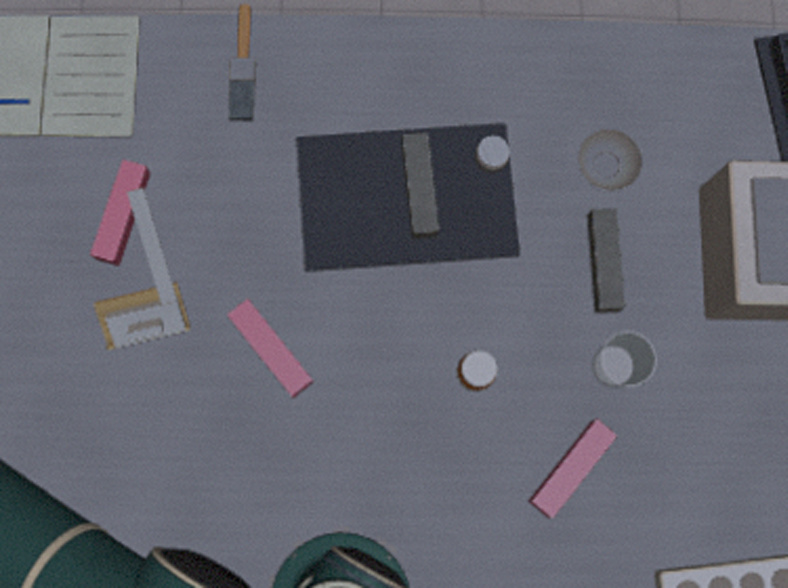

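The prism candidates in the top view are:
- the grey one on the dark plate at (310,148)
- the grey one on the bench at (398,183), which is the spare
- three pink look-alikes at about (167,161), (239,226) and (383,283)

Only the grey one lying on the plate fits the description. The square lies on its rest at about (178,210), blade away from the robot. Next I fit the poses from the masks.

```bash
cat > h.py <<'E'
from workcell import *
import cv2,numpy as np
from scipy.optimize import minimize
from scipy.spatial.transform import Rotation as R
def box(x0,x1,y0,y1,z0,z1): return np.array([[x,y,z] for x in(x0,x1) for y in(y0,y1) for z in(z0,z1)])/1000
PARTS=dict(plate=[box(-110,110,-170,170,0,12)],prism=[box(-80,80,-20,20,0,40)],
 square=[box(-25,25,-55,55,0,22),box(-7,7,-25,25,22,53),box(25,205,-55,-31,14,18)])
def proj(d,P):
    E=d["extrinsics"];c=np.atleast_2d(P)@E[:3,:3].T+E[:3,3];u=c[:,:2]/c[:,2:]
    u=u*(1+d["k1"]*(u**2).sum(1,keepdims=True))
    return u*[d["fx"],d["fy"]]+[d["cx"],d["cy"]]
def ray(d,px):  # world origin, direction
    u0=(np.array(px)-[d["cx"],d["cy"]])/[d["fx"],d["fy"]];u=u0.copy()
    for _ in range(10):u=u0/(1+d["k1"]*(u@u))
    E=d["extrinsics"];return -E[:3,:3].T@E[:3,3],E[:3,:3].T@np.r_[u,1]
def onz(d,px,z):
    o,r=ray(d,px);return o+r*(z-o[2])/r[2]
S=4
def outline(d,parts,M,t):
    im=np.zeros((420*S,560*S),np.uint8)
    for p in parts:
        q=proj(d,p@M.T+t)*S+S/2-.5
        cv2.fillConvexPoly(im,cv2.convexHull(q.astype(np.float32)).round().astype(int),255)
    return im
def cpts(m):
    c,_=cv2.findContours(m.astype(np.uint8),cv2.RETR_EXTERNAL,cv2.CHAIN_APPROX_NONE);return max(c,key=len)[:,0]
def fit(obs,parts,pose,x0,steps,rob=2.):
    # obs: list of (cam dict, bool mask)
    up=[cv2.resize(m.astype(np.float32),None,fx=S,fy=S,interpolation=cv2.INTER_LINEAR)>.5 for _,m in obs]
    pts=[cpts(u) for u in up]
    def cost(x):
        M,t=pose(x);f=0
        for (d,_),p in zip(obs,pts):
            im=outline(d,parts,M,t)
            if not im.any():return 1e3
            c=cpts(im);e=np.full(im.shape,255,np.uint8);e[c[:,1],c[:,0]]=0
            r=cv2.distanceTransform(e,cv2.DIST_L2,5)[p[:,1],p[:,0]]/S
            f+=np.mean(np.sqrt(1+(r/rob)**2)-1)*rob*rob*2
        return f
    x0=np.array(x0,float);sx=np.vstack([x0]+[x0+np.eye(len(x0))[i]*s for i,s in enumerate(steps)])
    r=minimize(cost,x0,method="Nelder-Mead",options=dict(initial_simplex=sx,xatol=1e-4,fatol=1e-4,maxiter=250))
    return r.x,r.fun
def flat(z): return lambda x:(R.from_euler("z",x[2]).as_matrix(),np.array([x[0],x[1],z]))
def draw(d,im,parts,M,t,k,col):
    c=cpts(outline(d,parts,M,t));cv2.polylines(im,[(c*k/S).round().astype(int)],True,col,1)
def pickmask(cam,name,px):
    L=regions_of(cam,name);best=[r for r in L if r["mask"].any()]
    return min(best,key=lambda r:np.linalg.norm(np.argwhere(r["mask"]).mean(0)[::-1]-px))["mask"]
E
cat > look.py <<'E'
from h import *
top=read_camera("top");sc=read_camera("scene")
px={"plate":[(300,152),(315,285)],"prism":[(310,148),(315,280)],"square":[(178,210),(340,167)]}
ob={n:[(top,pickmask("top",n,p[0])),(sc,pickmask("scene",n,p[1]))] for n,p in px.items()}
for n in ob: print(n,[int(m.sum()) for _,m in ob[n]])
g=onz(top,(302,153),.012);x,f=fit(ob["plate"],PARTS["plate"],flat(0),[g[0],g[1],.03],[.01,.01,.05]);print("plate",x.round(4),f)
for i in(0,1):print("  one cam",fit(ob["plate"][i:i+1],PARTS["plate"],flat(0),x,[.005,.005,.02])[0].round(4))
g=onz(top,(310,148),.05);y,f=fit(ob["prism"],PARTS["prism"],flat(.012),[g[0],g[1],.06],[.01,.01,.05]);print("prism",y.round(4),f)
for i in(0,1):print("  one cam",fit(ob["prism"][i:i+1],PARTS["prism"],flat(.012),y,[.005,.005,.02])[0].round(4))
def sp(x): return R.from_euler("ZY",[x[3],-.6]).as_matrix(),x[:3]
g=onz(top,(179,220),.06);z,f=fit(ob["square"],PARTS["square"],sp,[g[0],g[1],.04,.2],[.01,.01,.01,.05]);print("square",z.round(4),f)
np.savez("fit.npz",plate=x,prism=y,square=z)
k=2.1
for d,nm,(r0,c0) in((top,"top",(60,110)),(sc,"scene",(110,200))):
    im=cv2.resize(d["image"][:,:,::-1],None,fx=4,fy=4,interpolation=cv2.INTER_CUBIC)
    for p,M in(("plate",flat(0)(x)),("prism",flat(.012)(y)),("square",sp(z))):draw(d,im,PARTS[p],*M,4,(0,255,0))
    cv2.imwrite(f"pics/fit_{nm}.png",im[80*4:245*4,140*4:360*4][:600,:800] if nm=="top" else im[140*4:290*4,230*4:430*4])
E
python3 look.py
```

```text
Traceback (most recent call last):
  File "look.py", line 4, in <module>
    ob={n:[(top,pickmask("top",n,p[0])),(sc,pickmask("scene",n,p[1]))] for n,p in px.items()}
                                            ~~~~~~~~^^^^^^^^^^^^^^^^
  File "h.py", line 48, in pickmask
    return min(best,key=lambda r:np.linalg.norm(np.argwhere(r["mask"]).mean(0)[::-1]-px))["mask"]
           ~~~^^^^^^^^^^^^^^^^^^^^^^^^^^^^^^^^^^^^^^^^^^^^^^^^^^^^^^^^^^^^^^^^^^^^^^^^^^^
ValueError: min() iterable argument is empty
```

```bash
python3 - <<'E'
s=open("h.py").read()
i=s.index("def pickmask")
s=s[:i]+'''def pickmask(cam,name,px,tries=4):
    for _ in range(tries):
        L=[r["mask"] for r in regions_of(cam,name) if r["mask"].any()]
        L=[m for m in L if np.linalg.norm(np.argwhere(m).mean(0)[::-1]-px)<25]
        if L:return L[0]
        read_camera(cam)
def observe(cams,px):
    ob={}
    for n,p in px.items():
        ob[n]=[(d,m) for (c,d),q in zip(cams.items(),p) if q is not None for m in [pickmask(c,n,q)] if m is not None]
        print(n,[int(m.sum()) for _,m in ob[n]])
    return ob
'''
open("h.py","w").write(s)
t=open("look.py").read().split("\n")
t[3]='ob=observe(dict(top=top,scene=sc),px)';t.pop(4)
open("look.py","w").write("\n".join(t).replace("for i in(0,1)","for i in range(2)"))
E
python3 look.py
```

```text
plate [5498, 7528]
prism [644, 1624]
square [937, 588]
plate [ 0.6355 -0.0954  0.084 ] 19.444889068603516
  one cam [ 0.6352 -0.0933  0.0929]
  one cam [ 0.6363 -0.0964  0.0765]
prism [ 0.6455 -0.1153  0.1097] 0.6024007797241211
  one cam [ 0.6457 -0.1149  0.1163]
  one cam [ 0.646  -0.1163  0.113 ]
square [0.425  0.3019 0.0423 0.2521] 0.7923318147659302
```

View pics/fit_top.png

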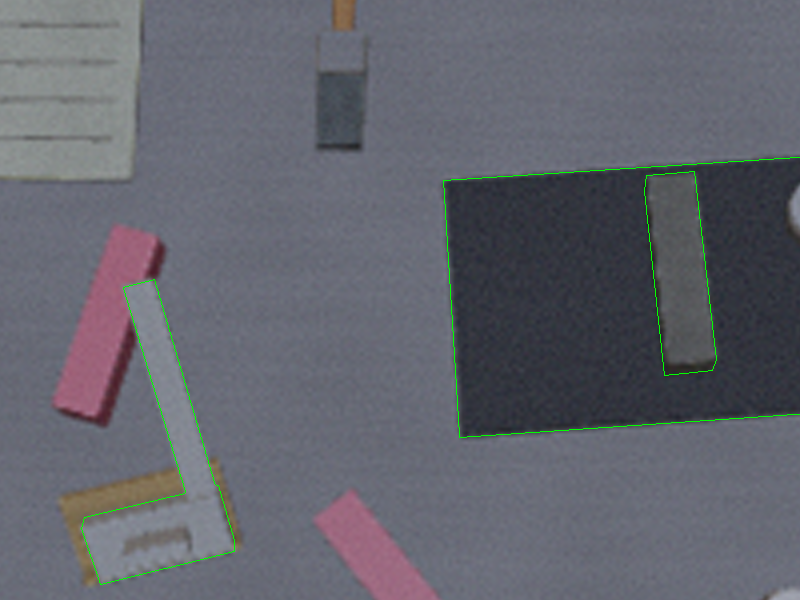

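View pics/fit_scene.png

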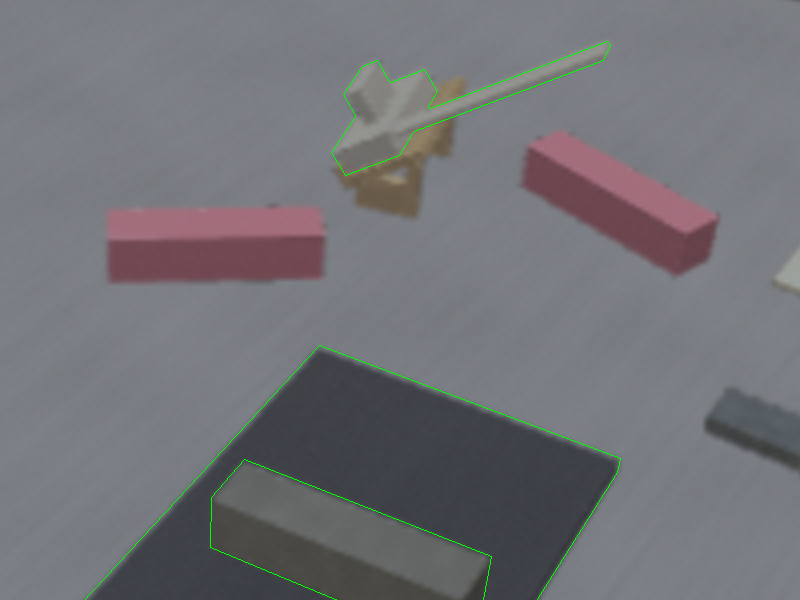

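The overlays match the plate (corner at top-crop (460,437)), the prism and the square closely. The pink bar at top-crop (110,325) lies under the blade and must stay untouched. Next I plan the approach to a pre-grasp pose.

```bash
cat > plan.py <<'E'
from h import *
def rows(goal_p,goal_R,n,dec=2,start=None,show=True):
    if start is None:
        s=read_state();start=(np.array(s["tool_pos"]),R.from_rotvec(s["tcp_rot"]))
    p,r=start;rv=(r.inv()*goal_R).as_rotvec();T=[];A=[]
    p0=p.copy()
    for i in range(n):
        w=p0+(goal_p-p0)*(i+1)/n
        t=np.round(r.inv().apply(w-p)/.05,dec);a=np.round(rv/n/np.deg2rad(6),3)
        if i==n-1:a=np.round((r.inv()*goal_R).as_rotvec()/np.deg2rad(6),3)
        T.append(t.tolist());A.append(a.tolist())
        p=p+r.apply(t*.05);r=r*R.from_rotvec(a*np.deg2rad(6))
    if show:print("travel",T,"\nrotation",A)
    return p,r
def toolR(Ms): # square rotation -> tool rotation
    y=Ms[:,0];z=-Ms[:,2];return R.from_matrix(np.c_[np.cross(y,z),y,z])
def sq(yaw,pitch=0.): return R.from_euler("ZY",[yaw,pitch]).as_matrix()
E
python3 - <<'E'
from plan import *
f=np.load("fit.npz");z=f["square"];M=sq(z[3],-.6);G=z[:3]+M@[0,0,.026]
top=read_camera("top")
print("jar/tin",[onz(top,t["location"],0).round(3).tolist() for n in("jar","tin","rest") for t in tip_of("top",n)[:1]])
print("grasp",G.round(4));pre=G+M[:,2]*.07;print(pre.round(4))
rows(pre,toolR(M),12)
E
```

```text
jar/tin [[0.354, -0.194, 0.0], [0.693, -0.232, 0.0], [0.424, 0.316, 0.0]]
grasp [0.4108 0.2982 0.0638]
[0.3726 0.2883 0.1216]
travel [[-0.34, -0.42, 0.18], [-0.36, -0.4, 0.17], [-0.38, -0.38, 0.16], [-0.4, -0.36, 0.16], [-0.43, -0.34, 0.14], [-0.45, -0.32, 0.14], [-0.46, -0.29, 0.13], [-0.48, -0.27, 0.13], [-0.5, -0.24, 0.13], [-0.51, -0.21, 0.13], [-0.51, -0.18, 0.13], [-0.53, -0.15, 0.13]] 
rotation [[-0.448, -0.203, 0.655], [-0.448, -0.203, 0.655], [-0.448, -0.203, 0.655], [-0.448, -0.203, 0.655], [-0.448, -0.203, 0.655], [-0.448, -0.203, 0.655], [-0.448, -0.203, 0.655], [-0.448, -0.203, 0.655], [-0.448, -0.203, 0.655], [-0.448, -0.203, 0.655], [-0.448, -0.203, 0.655], [-0.447, -0.197, 0.653]]
```

>>> {"method": "apply_moves", "body": {"fingers": [0.7, 0.7, 0.7, 0.7, 0.7, 0.7, 0.7, 0.7, 0.7, 0.7, 0.7, 0.7], "travel": [[-0.34, -0.42, 0.18], [-0.36, -0.4, 0.17], [-0.38, -0.38, 0.16], [-0.4, -0.36, 0.16], [-0.43, -0.34, 0.14], [-0.45, -0.32, 0.14], [-0.46, -0.29, 0.13], [-0.48, -0.27, 0.13], [-0.5, -0.24, 0.13], [-0.51, -0.21, 0.13], [-0.51, -0.18, 0.13], [-0.53, -0.15, 0.13]], "rotation": [[-0.448, -0.203, 0.655], [-0.448, -0.203, 0.655], [-0.448, -0.203, 0.655], [-0.448, -0.203, 0.655], [-0.448, -0.203, 0.655], [-0.448, -0.203, 0.655], [-0.448, -0.203, 0.655], [-0.448, -0.203, 0.655], [-0.448, -0.203, 0.655], [-0.448, -0.203, 0.655], [-0.448, -0.203, 0.655], [-0.447, -0.197, 0.653]], "newtons": 60}}

```text
time: 3.3
tool_pos: [0.3724, 0.2875, 0.1218]
tcp_rot: [1.655, 2.129, 0.663]
wrist_force: [0.5, -0.1, 0.2]
width: 0.696
grip_force: 0.0
```

Run:
```python
from plan import *
w=read_camera("wrist")
f=np.load("fit.npz");z=f["square"]
s=read_state();print(s["tool_pos"].round(4),s["tcp_rot"].round(4),s["wrist_force"].round(2),s["q"].round(2))
for n,P in(("square_grip",[0,0,.042]),("square_corner",[.025,-.055,.016]),("square_far_end",[.025,.055,.011])):
    print(n,proj(w,z[:3]+sq(z[3],-.6)@P).round(1),[(np.round(t["location"],1).tolist(),round(float(t["p"]),2)) for t in tip_of("wrist",n)[:2]])
im=cv2.resize(w["image"][:,:,::-1],None,fx=4,fy=4,interpolation=cv2.INTER_CUBIC)
L=regions_of("wrist","square");print([(r["bbox"],r["p"]) for r in L])
draw(w,im,PARTS["square"],sq(z[3],-.6),z[:3],4,(0,255,0))
cv2.imwrite("pics/w1.png",cv2.resize(im,(784,588),interpolation=cv2.INTER_AREA))
```

```text
[0.3698 0.282  0.1169] [1.6597 2.1263 0.6512] [-0.55 -3.3  -2.38] [ 0.83 -0.32  2.52 -0.67  0.53  1.1 ]
square_grip [[281.3 232.9]] [([285.2, 231.1], 0.76)]
square_corner [[312.3 285. ]] [([312.4, 283.4], 0.75)]
square_far_end [[315.4 146.6]] [([320.4, 146.0], 0.6)]
[([244.7, 144.2, 296.6, 146.2], 0.57)]
```

View pics/w1.png

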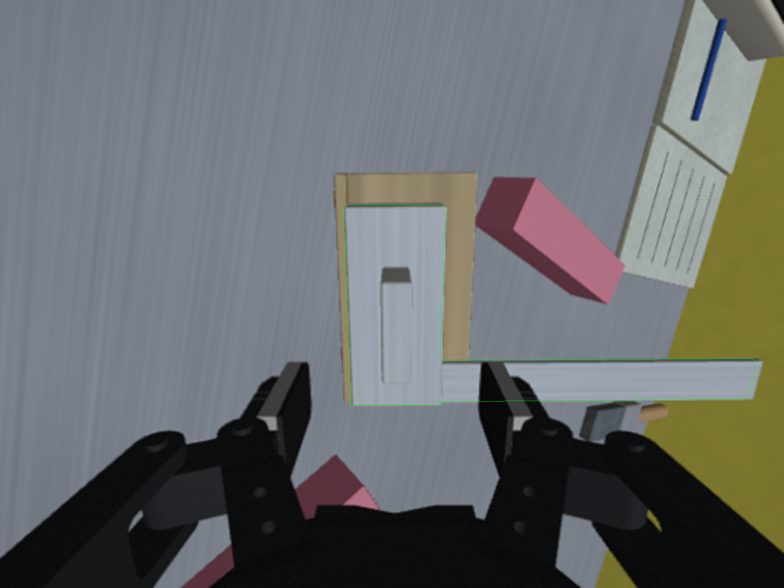

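Run:
```python
from plan import *
for i in range(4):
    s=read_state();print(s["time"],s["tool_pos"].round(4),s["tcp_rot"].round(4),s["wrist_force"].round(2),s["torque"].round(2),s["joint_vel"].round(3),s["q"].round(3))
    read_camera("top")
```

```text
3.55 [0.3729 0.2894 0.1229] [1.6522 2.1327 0.6624] [-0.54  0.27  0.39] [-0.01  0.23  0.03] [ 0.006  0.008 -0.032 -0.004 -0.001  0.005] [ 0.837 -0.32   2.507 -0.661  0.532  1.091]
3.6 [0.3733 0.29   0.1234] [1.652  2.1325 0.6635] [-0.06 -0.37  0.38] [-0.07  0.28  0.04] [ 0.006  0.006 -0.014 -0.003  0.001  0.005] [ 0.838 -0.319  2.505 -0.661  0.532  1.091]
3.65 [0.3734 0.2902 0.1235] [1.652  2.1324 0.6636] [-0.11  0.01  0.38] [-0.05  0.23 -0.01] [ 0.005  0.004 -0.    -0.005  0.003  0.004] [ 0.838 -0.319  2.505 -0.661  0.532  1.091]
3.7 [0.3733 0.2901 0.1234] [1.6521 2.1323 0.6633] [ 0.57 -0.52 -0.22] [-0.06  0.27  0.07] [ 0.002  0.003  0.007 -0.005  0.001  0.004] [ 0.838 -0.319  2.505 -0.662  0.532  1.091]
```

The wrist view shows the square outline matching the fit, with the rib at (397,330) between the open fingers. I go down to the rib.

Run:
```python
from plan import *
z=np.load("fit.npz")["square"];M=sq(z[3],-.6);G=z[:3]+M@[.001,0,.026]
s=read_state();r=R.from_rotvec(s["tcp_rot"])
rows(G,toolR(M),5)
```

```text
travel [[-0.01, -0.0, 0.28], [-0.0, -0.01, 0.29], [-0.01, 0.0, 0.28], [-0.0, -0.0, 0.28], [-0.01, -0.0, 0.28]] 
rotation [[0.003, -0.003, -0.0], [0.003, -0.003, -0.0], [0.003, -0.003, -0.0], [0.003, -0.003, -0.0], [0.002, -0.002, -0.0]]
```

>>> {"method": "apply_moves", "body": {"fingers": [0.7, 0.7, 0.7, 0.7, 0.7, 0.7, 0.7, 0.7], "travel": [[-0.01, 0, 0.28], [0, -0.01, 0.28], [-0.01, 0, 0.28], [0, 0, 0.28], [-0.01, 0, 0.28], [0, 0, 0], [0, 0, 0], [0, 0, 0]], "rotation": [[0, 0, 0], [0, 0, 0], [0, 0, 0], [0, 0, 0], [0, 0, 0], [0, 0, 0], [0, 0, 0], [0, 0, 0]]}}

```text
time: 4.55
tool_pos: [0.4108, 0.2972, 0.0644]
tcp_rot: [1.653, 2.132, 0.661]
wrist_force: [0.2, 0.5, -0.3]
width: 0.698
grip_force: 0.0
```

Run:
```python
from plan import *
z=np.load("fit.npz")["square"];M=sq(z[3],-.6)
s=read_state();print((M.T@(s["tool_pos"]-z[:3])).round(4),(R.from_rotvec(s["tcp_rot"]).inv()*toolR(M)).as_rotvec().round(4),s["wrist_force"].round(2),s["q"].round(2))
w=read_camera("wrist");im=w["image"][:,:,::-1]
print(proj(w,z[:3]+M@[0,0,.042]),[(np.round(t["location"],1).tolist(),round(float(t["p"]),2)) for t in tip_of("wrist","square_grip")[:2]])
cv2.imwrite("pics/w2.png",im)
```

```text
[ 0.0001 -0.001   0.0267] [ 0.0008 -0.0005 -0.0002] [ 0.17  0.48 -0.27] [ 0.77 -0.12  2.49 -0.91  0.36  1.31]
[[280.74223456 285.2129414 ]] [([282.0, 287.3], 0.82), ([326.1, 342.4], 0.53)]
```

View pics/w2.png

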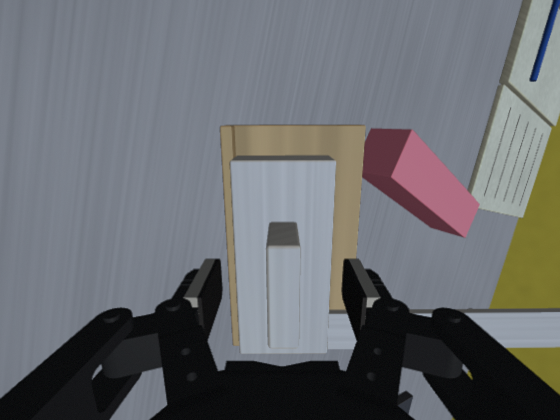

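The rib at (284,285) is centred between the fingers at (210,280) and (355,280). I close the gripper.

>>> {"method": "apply_moves", "body": {"fingers": [0, 0, 0, 0, 0, 0, 0, 0], "travel": [[0, 0, 0], [0, 0, 0], [0, 0, 0], [0, 0, 0], [0, 0, 0], [0, 0, 0], [0, 0, 0], [0, 0, 0]], "rotation": [[0, 0, 0], [0, 0, 0], [0, 0, 0], [0, 0, 0], [0, 0, 0], [0, 0, 0], [0, 0, 0], [0, 0, 0]], "newtons": 60}}

```text
time: 5.45
tool_pos: [0.4112, 0.2973, 0.0645]
tcp_rot: [1.652, 2.132, 0.662]
wrist_force: [-0.6, 0.1, 5.6]
width: 0.155
grip_force: 61.2
```

Run:
```python
from plan import *
z=np.load("fit.npz")["square"];M=sq(z[3],-.6)
s=read_state();print(s["time"],s["width"],s["grip_force"],s["wrist_force"].round(2))
p=s["tool_pos"];r=R.from_rotvec(s["tcp_rot"])
# lift up 60mm over 4 rows, then plan level pose
A=rows(p+[0,0,.08],r,4)
f=np.load("fit.npz");pl=f["plate"];print("plate",pl)
Mt=sq(pl[2])
# hover: square origin in plate frame
o=np.array([pl[0],pl[1],0])+Mt@[-.110-.025-.020,.10,.06]
rows(o+Mt@[0,0,.0267],toolR(Mt),12,start=A);print(o)
```

```text
5.45 0.1551437588091048 61.182063817977905 [-0.59  0.13  5.57]
travel [[0.0, 0.23, -0.33], [0.0, 0.22, -0.33], [0.0, 0.23, -0.33], [0.0, 0.23, -0.33]] 
rotation [[0.0, 0.0, 0.0], [0.0, 0.0, 0.0], [0.0, 0.0, 0.0], [0.0, 0.0, 0.0]]
plate [ 0.6354887  -0.09544362  0.08400284]
travel [[-0.52, -0.08, 0.06], [-0.52, -0.07, 0.07], [-0.52, -0.05, 0.08], [-0.52, -0.05, 0.08], [-0.52, -0.03, 0.08], [-0.52, -0.03, 0.09], [-0.53, -0.01, 0.09], [-0.52, 0.0, 0.09], [-0.52, 0.01, 0.09], [-0.52, 0.03, 0.1], [-0.52, 0.03, 0.1], [-0.51, 0.05, 0.09]] 
rotation [[0.477, -0.041, 0.13], [0.477, -0.041, 0.13], [0.477, -0.041, 0.13], [0.477, -0.041, 0.13], [0.477, -0.041, 0.13], [0.477, -0.041, 0.13], [0.477, -0.041, 0.13], [0.477, -0.041, 0.13], [0.477, -0.041, 0.13], [0.477, -0.041, 0.13], [0.477, -0.041, 0.13], [0.482, -0.04, 0.126]]
[ 0.47264485 -0.00880137  0.06      ]
```

>>> {"method": "apply_moves", "body": {"fingers": [0, 0, 0, 0, 0, 0], "travel": [[0, 0.23, -0.33], [0, 0.23, -0.33], [0, 0.23, -0.33], [0, 0.23, -0.33], [0, 0, 0], [0, 0, 0]], "rotation": [[0, 0, 0], [0, 0, 0], [0, 0, 0], [0, 0, 0], [0, 0, 0], [0, 0, 0]]}}

```text
time: 6.05
tool_pos: [0.4104, 0.2959, 0.1424]
tcp_rot: [1.655, 2.133, 0.656]
wrist_force: [0.0, 0.0, -5.0]
width: 0.156
grip_force: 60.7
```

>>> {"method": "apply_moves", "body": {"fingers": [0, 0, 0, 0, 0, 0, 0, 0, 0, 0, 0, 0], "travel": [[-0.52, -0.08, 0.06], [-0.52, -0.07, 0.07], [-0.52, -0.05, 0.08], [-0.52, -0.05, 0.08], [-0.52, -0.03, 0.08], [-0.52, -0.03, 0.09], [-0.53, -0.01, 0.09], [-0.52, 0.0, 0.09], [-0.52, 0.01, 0.09], [-0.52, 0.03, 0.1], [-0.52, 0.03, 0.1], [-0.51, 0.05, 0.09]], "rotation": [[0.477, -0.041, 0.13], [0.477, -0.041, 0.13], [0.477, -0.041, 0.13], [0.477, -0.041, 0.13], [0.477, -0.041, 0.13], [0.477, -0.041, 0.13], [0.477, -0.041, 0.13], [0.477, -0.041, 0.13], [0.477, -0.041, 0.13], [0.477, -0.041, 0.13], [0.477, -0.041, 0.13], [0.482, -0.04, 0.126]]}}

```text
time: 7.25
tool_pos: [0.4705, -0.0106, 0.0838]
tcp_rot: [-2.125, -2.308, 0.011]
wrist_force: [0.0, -0.4, -3.7]
width: 0.154
grip_force: 60.5
```

>>> {"method": "apply_moves", "body": {"fingers": [0, 0, 0, 0], "travel": [[0, 0, 0], [0, 0, 0], [0, 0, 0], [0, 0, 0]], "rotation": [[0, 0, 0], [0, 0, 0], [0, 0, 0], [0, 0, 0]]}}

```text
time: 7.65
tool_pos: [0.4714, -0.0085, 0.0859]
tcp_rot: [-2.125, -2.313, 0.004]
wrist_force: [-0.1, 0.8, -3.7]
width: 0.153
grip_force: 60.6
```

```bash
cat > look2.py <<'E'
from plan import *
import sys
s=read_state();print(s["time"],s["tool_pos"].round(4),s["wrist_force"].round(2),s["torque"].round(2),s["width"],s["q"].round(2))
r=R.from_rotvec(s["tcp_rot"]);Mt=r.as_matrix();Ms=np.c_[Mt[:,1],-np.cross(Mt[:,2],Mt[:,1])*-1,-Mt[:,2]]
Ms[:,1]=np.cross(Ms[:,2],Ms[:,0]);o=s["tool_pos"]-Ms[:,2]*.0267
print("tool yaw",np.arctan2(Ms[1,0],Ms[0,0]).round(4),"tilt",Ms[:2,2].round(4),"sq origin by tool",o.round(4))
cams={c:read_camera(c) for c in("top","scene","wrist")}
f=dict(np.load("fit.npz"));sug={}
def cen(n,pose):
    out=[]
    for c,d in cams.items():
        im=outline(d,PARTS[n],*pose);a=np.argwhere(im)
        out.append(a.mean(0)[::-1]/S if len(a)>20 else None)
    return out
PL=flat(0)(f["plate"]);PR=flat(.012)(f["prism"])
ob=observe(cams,{"square":cen("square",(Ms,o)),"prism":cen("prism",PR),"plate":cen("plate",PL)})
y,c=fit(ob["prism"],PARTS["prism"],flat(.012),f["prism"],[.003,.003,.02]);print("prism",y.round(4),c)
hull=[]
for d,m in ob["plate"]:
    h=np.zeros(m.shape,np.uint8);cv2.fillConvexPoly(h,cv2.convexHull(cpts(m)),1);hull.append((d,h>0))
x,c=fit(hull,PARTS["plate"],flat(0),f["plate"],[.003,.003,.02],rob=1.);print("plate",x.round(4),c)
e0=R.from_matrix(Ms).as_euler("ZYX")
def sp(v):return R.from_euler("ZYX",[v[3],v[4],e0[2]]).as_matrix(),v[:3]
z,c=fit(ob["square"],PARTS["square"],sp,[*o,e0[0],e0[1]],[.003,.003,.003,.02,.02]);print("square",z.round(4),c)
np.savez("fit2.npz",prism=y,plate=x,square=z,e0=e0)
for c,d in cams.items():
    im=cv2.resize(d["image"][:,:,::-1],None,fx=4,fy=4,interpolation=cv2.INTER_CUBIC)
    for p,Q in(("plate",flat(0)(x)),("prism",flat(.012)(y)),("square",sp(z))):draw(d,im,PARTS[p],*Q,4,(0,255,0))
    cv2.imwrite(f"pics/{sys.argv[1]}_{c}.png",cv2.resize(im,(784,588),interpolation=cv2.INTER_AREA))
E
python3 look2.py a
```

```text
7.65 [ 0.4714 -0.0085  0.0859] [-0.08  0.81 -3.7 ] [ 0.02  0.1  -0.01] 0.15267752344149718 [-0.07  0.02  2.17 -0.    0.95 -0.15]
tool yaw 0.0846 tilt [0.0024 0.001 ] sq origin by tool [ 0.4713 -0.0085  0.0592]
square [348, 997, 19181]
prism [701, 1678]
plate [3887, 7212]
prism [ 0.645  -0.1155  0.0869] 0.6338311433792114
plate [ 0.6367 -0.0976  0.0785] 9.890952110290527
square [ 0.4723 -0.0065  0.0573  0.0925 -0.016 ] 36.44133377075195
```

View pics/a_wrist.png

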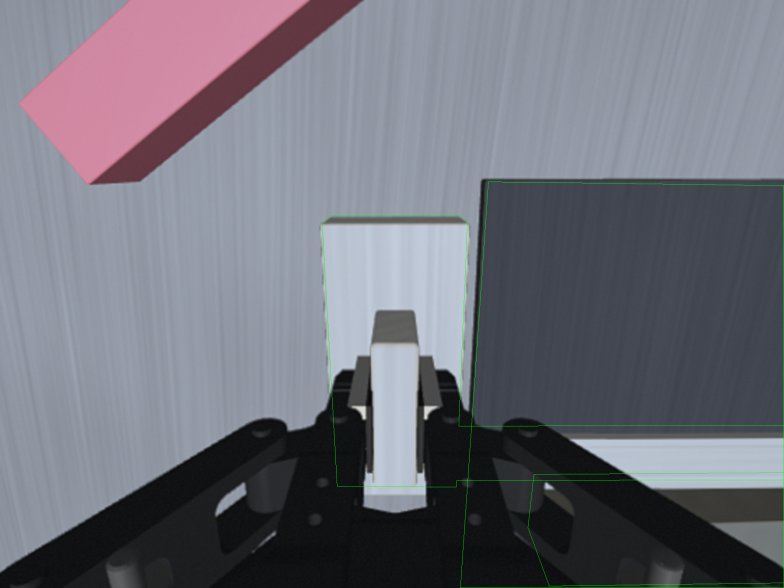

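```bash
cat > edge.py <<'E'
from plan import *
from scipy.optimize import least_squares
from scipy.ndimage import map_coordinates,gaussian_filter
def grab(c,n=4):
    L=[read_camera(c) for _ in range(n)];d=L[-1]
    d["gray"]=gaussian_filter(np.mean([cv2.cvtColor(l["image"],cv2.COLOR_RGB2GRAY) for l in L],0).astype(np.float32),.7);return d
def sil(d,B,pose):
    h=cv2.convexHull(proj(d,B@pose[0].T+pose[1]).astype(np.float32))[:,0];return h
def edges(d,B,pose,w=4.,skip=()):
    h=sil(d,B,pose);out=[]
    for a,b in zip(h,np.roll(h,-1,0)):
        L=np.linalg.norm(b-a)
        if L<8:continue
        t=(b-a)/L;n=np.array([t[1],-t[0]])
        for u in np.arange(3,L-3,1.):
            p=a+t*u;k=np.arange(-w,w+.01,.25);q=p+k[:,None]*n
            if q.min()<2 or q[:,0].max()>557 or q[:,1].max()>417:continue
            g=map_coordinates(d["gray"],[q[:,1],q[:,0]],order=1);gr=np.abs(np.gradient(g))
            i=gr.argmax()
            if gr[i]<.6 or i in(0,len(k)-1):continue
            den=gr[i-1]-2*gr[i]+gr[i+1];o=.5*(gr[i-1]-gr[i+1])/den if den else 0
            out.append(p+n*(k[i]+o*.25))
    return np.array(out)
def refine(ds,B,pose,x,ws=(5,3,2)):
    x=np.array(x,float)
    for w in ws:
        E=[edges(d,B,pose(x),w) for d in ds]
        def res(v):
            r=[]
            for d,e in zip(ds,E):
                h=sil(d,B,pose(v)).reshape(-1,1,2)
                r+=[cv2.pointPolygonTest(h,(float(a),float(b)),True) for a,b in e]
            return np.array(r)
        s=least_squares(res,x,loss="soft_l1",f_scale=.4,diff_step=1e-3,x_scale=[.01,.01,.05]);x=s.x
    return x,np.median(np.abs(res(x))),[len(e) for e in E]
E
python3 - <<'E'
from edge import *
f=np.load("fit.npz");ds=[grab(c) for c in("top","scene")]
for n,z in(("plate",0),("prism",.012)):
    for D in(ds,ds[:1],ds[1:]):
        x,e,k=refine(D,PARTS[n][0],flat(z),f[n]);print(n,x.round(4),round(e,3),k)
E
```

```text
plate [ 0.6359 -0.0964  0.0855] 0.256 [275, 367]
plate [ 0.6355 -0.0962  0.0833] 0.264 [271]
plate [ 0.6361 -0.0965  0.0859] 0.256 [368]
prism [ 0.6461 -0.1162  0.1051] 0.274 [82, 135]
prism [ 0.6532 -0.1153  0.098 ] 0.469 [95]
prism [ 0.6396 -0.1169  0.1059] 0.181 [133]
```

>>> {"method": "apply_moves", "body": {"fingers": [0, 0, 0, 0, 0, 0, 0, 0, 0], "travel": [[0, 0, 0.18], [0, 0, 0.18], [0, 0, 0.18], [0, 0, 0.18], [0, 0, 0.18], [0, 0, 0.18], [0, 0, 0], [0, 0, 0], [0, 0, 0]], "rotation": [[0.02, 0, 0], [0.02, 0, 0], [0.02, 0, 0], [0, 0, 0], [0, 0, 0], [0, 0, 0], [0, 0, 0], [0, 0, 0], [0, 0, 0]]}}

```text
time: 10.25
tool_pos: [0.4727, -0.0092, 0.033]
tcp_rot: [-2.124, -2.31, 0.009]
wrist_force: [0.5, 0.0, -4.7]
width: 0.15
grip_force: 60.5
```

>>> {"method": "apply_moves", "body": {"fingers": [0, 0, 0, 0], "travel": [[0, 0, 0.04], [0, 0, 0.02], [0, 0, 0], [0, 0, 0]], "rotation": [[0, 0, 0], [0, 0, 0], [0, 0, 0], [0, 0, 0]]}}

```text
time: 10.65
tool_pos: [0.4721, -0.0092, 0.0297]
tcp_rot: [-2.124, -2.309, 0.01]
wrist_force: [1.0, 0.6, -3.6]
width: 0.157
grip_force: 60.5
```

```bash
cat > st.py <<'E'
from plan import *
PL=[.6359,-.0964,.0855]
s=read_state();Mt=R.from_rotvec(s["tcp_rot"]).as_matrix();x=Mt[:,1];zz=-Mt[:,2]
o=s["tool_pos"]-zz*.0267;d=o[:2]-PL[:2];c,q=np.cos(PL[2]),np.sin(PL[2])
F=s["wrist_force"]
print("t",round(s["time"],2),"plate-frame origin mm",np.round([1e3*(c*d[0]+q*d[1]),1e3*(c*d[1]-q*d[0]),1e3*o[2]],2),"yaw rel",round(np.arctan2(x[1],x[0])-PL[2],4),"xaxis z",x[2].round(4),"roll",(Mt[:,0]*-1)[2].round(4))
print("F plate",np.round([c*F[0]+q*F[1],c*F[1]-q*F[0],F[2]],2),"T",s["torque"].round(2),"grip",round(s["grip_force"],1))
E
python3 st.py
```

```text
t 10.65 plate-frame origin mm [-155.94  100.86    2.99] yaw rel -0.0018 xaxis z -0.0075 roll 0.0009
F plate [ 1.07  0.47 -3.58] T [0.01 0.03 0.01] grip 60.5
```

>>> {"method": "apply_moves", "body": {"fingers": [0, 0, 0, 0, 0, 0], "travel": [[0, 0, 0.02], [0, 0, 0.01], [0, 0, 0.01], [0, 0, 0], [0, 0, 0], [0, 0, 0]], "rotation": [[-0.07, 0, 0.01], [0, 0, 0], [0, 0, 0], [0, 0, 0], [0, 0, 0], [0, 0, 0]]}}

```text
time: 11.25
tool_pos: [0.4722, -0.0092, 0.0277]
tcp_rot: [2.127, 2.311, -0.001]
wrist_force: [-0.1, -0.6, -5.0]
width: 0.153
grip_force: 60.5
```

```bash
python3 st.py
```

```text
t 11.25 plate-frame origin mm [-155.67  100.84    0.96] yaw rel -0.0028 xaxis z -0.0001 roll 0.0009
F plate [-0.18 -0.57 -5.05] T [-0.01  0.01  0.03] grip 60.5
```

>>> {"method": "apply_moves", "body": {"fingers": [0, 0, 0, 0, 0], "travel": [[0, 0, 0.01], [0, 0, 0.01], [0, 0, 0], [0, 0, 0], [0, 0, 0]], "rotation": [[0, 0, -0.027], [0, 0, 0], [0, 0, 0], [0, 0, 0], [0, 0, 0]]}}

```text
time: 11.75
tool_pos: [0.4721, -0.0092, 0.0266]
tcp_rot: [2.124, 2.314, -0.001]
wrist_force: [-0.5, -0.4, -3.9]
width: 0.15
grip_force: 60.5
```

>>> {"method": "apply_moves", "body": {"fingers": [0, 0, 0, 0], "travel": [[0, 0, 0.01], [0, 0, 0], [0, 0, 0], [0, 0, 0]], "rotation": [[0, 0, 0], [0, 0, 0], [0, 0, 0], [0, 0, 0]]}}

```text
time: 12.15
tool_pos: [0.4721, -0.0092, 0.0261]
tcp_rot: [2.124, 2.314, -0.001]
wrist_force: [0.0, -0.1, -4.8]
width: 0.153
grip_force: 60.5
```

```bash
python3 st.py
```

```text
t 12.15 plate-frame origin mm [-155.77  100.85   -0.58] yaw rel -0.0 xaxis z -0.0003 roll 0.0009
F plate [ 0.04 -0.08 -4.79] T [-0.04  0.09  0.02] grip 60.5
```

>>> {"method": "apply_moves", "body": {"fingers": [0, 0, 0], "travel": [[0, 0, 0.01], [0, 0, 0], [0, 0, 0]], "rotation": [[0, 0, 0], [0, 0, 0], [0, 0, 0]]}}

```text
time: 12.45
tool_pos: [0.4721, -0.0092, 0.0256]
tcp_rot: [2.124, 2.314, -0.001]
wrist_force: [-0.4, -0.3, -4.0]
width: 0.156
grip_force: 60.5
```

>>> {"method": "apply_moves", "body": {"fingers": [0, 0, 0], "travel": [[0, 0, 0.01], [0, 0, 0], [0, 0, 0]], "rotation": [[0, 0, 0], [0, 0, 0], [0, 0, 0]]}}

```text
time: 12.75
tool_pos: [0.4721, -0.0092, 0.0251]
tcp_rot: [2.124, 2.314, -0.001]
wrist_force: [-0.2, -0.4, -3.4]
width: 0.153
grip_force: 60.5
```

>>> {"method": "apply_moves", "body": {"fingers": [0, 0, 0], "travel": [[0, 0, 0.01], [0, 0, 0], [0, 0, 0]], "rotation": [[0, 0, 0], [0, 0, 0], [0, 0, 0]]}}

```text
time: 13.05
tool_pos: [0.4721, -0.0092, 0.0246]
tcp_rot: [2.124, 2.314, -0.001]
wrist_force: [-0.3, -1.1, -4.3]
width: 0.152
grip_force: 60.5
```

```bash
python3 st.py
python3 - <<'E'
from h import *
d=read_camera("scene");im=d["image"][:,:,::-1]
cv2.imwrite("pics/s3.png",cv2.resize(im[200:310,200:400],None,fx=4,fy=4,interpolation=cv2.INTER_CUBIC))
E
```

```text
t 13.05 plate-frame origin mm [-155.77  100.83   -2.1 ] yaw rel -0.0001 xaxis z -0.0003 roll 0.0009
F plate [-0.37 -1.05 -4.33] T [0.01 0.08 0.03] grip 60.5
```

View pics/s3.png

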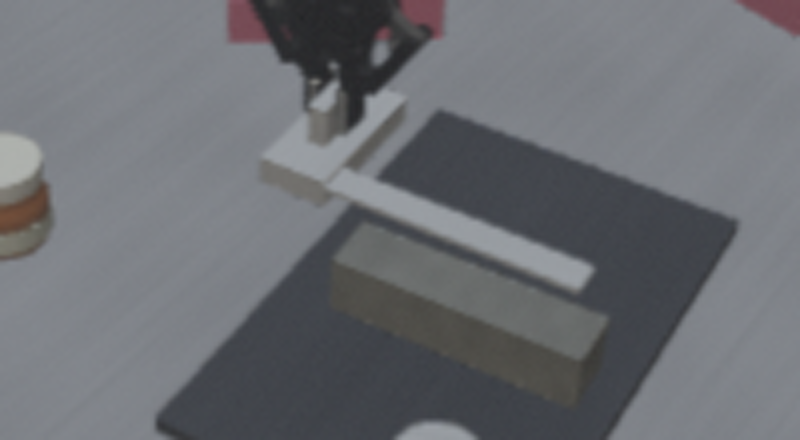

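The square (stock at crop (335,145)) hovers just above the bench to the left of the prism, with the blade clear of it. I keep lowering until there is contact.

>>> {"method": "apply_moves", "body": {"fingers": [0, 0, 0], "travel": [[0, 0, 0.01], [0, 0, 0.01], [0, 0, 0]], "rotation": [[0, 0, 0], [0, 0, 0], [0, 0, 0]]}}

```text
time: 13.4
tool_pos: [0.4723, -0.0092, 0.0241]
tcp_rot: [2.124, 2.314, -0.001]
wrist_force: [-1.1, 0.5, 0.9]
width: 0.153
grip_force: 61.2
```

>>> {"method": "apply_moves", "body": {"fingers": [0, 0, 0], "travel": [[0, 0, 0.01], [0, 0, 0], [0, 0, 0]], "rotation": [[0, 0, 0], [0, 0, 0], [0, 0, 0]]}}

```text
time: 13.7
tool_pos: [0.4724, -0.0092, 0.024]
tcp_rot: [2.124, 2.314, -0.001]
wrist_force: [-2.9, 0.8, 6.2]
width: 0.153
grip_force: 62.1
```

```bash
python3 st.py
```

```text
t 13.7 plate-frame origin mm [-155.5   100.83   -2.68] yaw rel 0.0 xaxis z -0.0002 roll 0.0009
F plate [-2.85  1.09  6.24] T [ 0.05  0.81 -0.02] grip 62.1
```

Contact with the bench. I release briefly so the square settles flat, then re-grip it.

>>> {"method": "apply_moves", "body": {"fingers": [0.3, 0.3, 0.3, 0.3, 0.3, 0.3], "travel": [[0, 0, 0], [0, 0, 0], [0, 0, 0], [0, 0, -0.03], [0, 0, 0], [0, 0, 0]], "rotation": [[0, 0, 0], [0, 0, 0], [0, 0, 0], [0, 0, 0], [0, 0, 0], [0, 0, 0]]}}

```text
time: 14.3
tool_pos: [0.4722, -0.0092, 0.0247]
tcp_rot: [2.124, 2.314, -0.001]
wrist_force: [0.4, -0.0, -0.1]
width: 0.302
grip_force: 0.0
```

```bash
python3 st.py
```

```text
t 14.3 plate-frame origin mm [-155.63  100.83   -2.02] yaw rel 0.0 xaxis z -0.0001 roll 0.001
F plate [ 0.38 -0.06 -0.12] T [-0.03 -0.04 -0.01] grip 0.0
```

>>> {"method": "apply_moves", "body": {"fingers": [0, 0, 0, 0, 0, 0], "travel": [[0, 0, 0], [0, 0, 0], [0, 0, 0], [0, 0, 0], [0, 0, 0], [0, 0, 0]], "rotation": [[0, 0, 0], [0, 0, 0], [0, 0, 0], [0, 0, 0], [0, 0, 0], [0, 0, 0]], "newtons": 50}}

```text
time: 14.9
tool_pos: [0.4725, -0.0092, 0.0247]
tcp_rot: [2.124, 2.314, -0.001]
wrist_force: [2.1, 0.3, -0.3]
width: 0.153
grip_force: 50.0
```

```bash
python3 st.py
python3 - <<'E'
from edge import *
# refine: plate+square in wrist view? just measure square via top/scene networks
sc=read_camera("scene");tp=read_camera("top")
for n in("square_corner","square_far_end","square_grip"):
    for c in("scene","top"):
        d=dict(scene=sc,top=tp)[c];h=dict(square_corner=.016,square_far_end=.011,square_grip=.042)[n]
        for t in tip_of(c,n)[:1]:
            p=onz(d,t["location"],h)[:2]-[.6359,-.0964];a=.0855
            print(n,c,(1e3*np.array([np.cos(a)*p[0]+np.sin(a)*p[1],np.cos(a)*p[1]-np.sin(a)*p[0]])).round(1),round(t["p"],2))
E
```

```text
t 14.9 plate-frame origin mm [-155.4   100.79   -1.97] yaw rel -0.0 xaxis z 0.0004 roll 0.001
F plate [ 2.13  0.14 -0.34] T [-0.04 -0.28 -0.03] grip 50.0
square_corner scene [-125.1   36.7] 0.57
square_corner top [-126.9   36.8] 0.63
square_far_end scene [-119.2  139.1] 0.79
square_far_end top [-128.5  162.5] 0.68
square_grip scene [-162.5  117.4] 0.81
square_grip top [-148.6  102.7] 0.79
```

>>> {"method": "apply_moves", "body": {"fingers": [0, 0, 0, 0, 0, 0, 0, 0], "travel": [[0, 0.06, 0], [0, 0.06, 0], [0, 0.06, 0], [0, 0.06, 0], [0, 0.06, 0], [0, 0.02, 0], [0, 0, 0], [0, 0, 0]], "rotation": [[0, 0, 0], [0, 0, 0], [0, 0, 0], [0, 0, 0], [0, 0, 0], [0, 0, 0], [0, 0, 0], [0, 0, 0]]}}

```text
time: 16.1
tool_pos: [0.4852, -0.0079, 0.0248]
tcp_rot: [-2.121, -2.312, 0.008]
wrist_force: [-7.7, -0.7, 11.3]
width: 0.154
grip_force: 51.8
```

```bash
python3 st.py
```

```text
t 16.1 plate-frame origin mm [-142.73  101.04   -1.88] yaw rel 0.0003 xaxis z -0.0066 roll 0.0005
F plate [-7.69 -0.09 11.33] T [-0.11  1.22 -0.02] grip 51.8
```

>>> {"method": "apply_moves", "body": {"fingers": [0, 0, 0, 0], "travel": [[0, 0.02, 0], [0, 0.02, 0], [0, 0, 0], [0, 0, 0]], "rotation": [[0, 0, 0], [0, 0, 0], [0, 0, 0], [0, 0, 0]]}}

```text
time: 16.5
tool_pos: [0.4869, -0.0077, 0.0248]
tcp_rot: [-2.121, -2.311, 0.009]
wrist_force: [-7.5, 0.3, 13.1]
width: 0.155
grip_force: 51.8
```

```bash
python3 st.py
python3 - <<'E'
from h import *
d=read_camera("wrist");im=d["image"][:,:,::-1]
cv2.imwrite("pics/w4.png",cv2.resize(im[100:340,200:520],None,fx=2.4,fy=2.4,interpolation=cv2.INTER_CUBIC))
E
```

```text
t 16.5 plate-frame origin mm [-141.06  101.06   -1.88] yaw rel 0.0003 xaxis z -0.0071 roll 0.0004
F plate [-7.45  0.94 13.15] T [-0.2   1.34 -0.02] grip 51.8
```

View pics/w4.png

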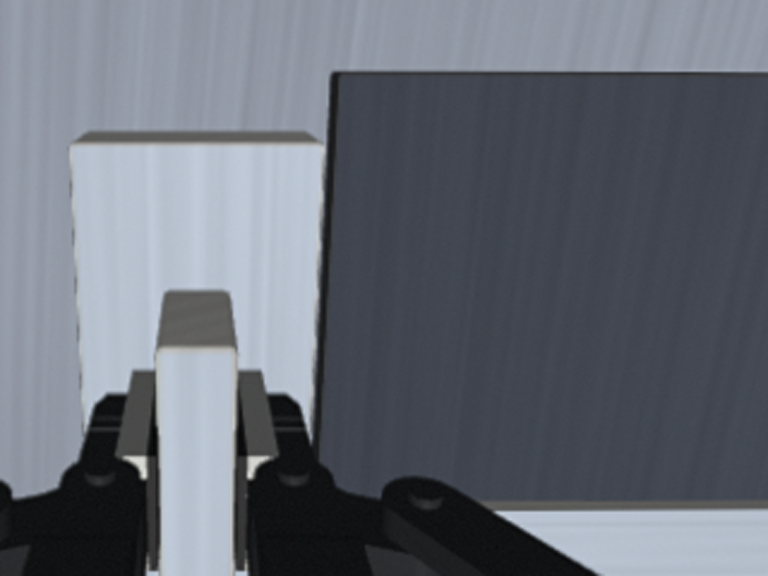

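The wrist view shows the stock's front face (col 320) a few mm short of the plate's edge (col ~333) and parallel to it. The downward load is too high at 13 N, so I ease it before closing the gap.

>>> {"method": "apply_moves", "body": {"fingers": [0, 0, 0, 0, 0, 0], "travel": [[0, 0, -0.012], [0, 0.02, -0.004], [0, 0.02, 0], [0, 0, 0], [0, 0, 0], [0, 0, 0]], "rotation": [[0, 0, 0], [0, 0, 0], [0, 0, 0], [0, 0, 0], [0, 0, 0], [0, 0, 0]]}}

```text
time: 17.15
tool_pos: [0.4908, -0.0075, 0.0248]
tcp_rot: [-2.123, -2.313, 0.004]
wrist_force: [-4.9, -0.7, 0.4]
width: 0.154
grip_force: 50.1
```

```bash
python3 st.py
```

```text
t 17.15 plate-frame origin mm [-137.05  100.99   -1.91] yaw rel 0.0002 xaxis z -0.0029 roll 0.0007
F plate [-4.97 -0.26  0.37] T [-0.1   0.87  0.07] grip 50.1
```

>>> {"method": "apply_moves", "body": {"fingers": [0, 0, 0, 0], "travel": [[0, 0.02, 0], [0, 0, 0], [0, 0, 0], [0, 0, 0]], "rotation": [[0, 0, 0], [0, 0, 0], [0, 0, 0], [0, 0, 0]]}}

```text
time: 17.55
tool_pos: [0.4909, -0.0075, 0.0249]
tcp_rot: [-2.122, -2.313, 0.006]
wrist_force: [-8.4, -1.2, 3.7]
width: 0.153
grip_force: 50.6
```

```bash
python3 st.py
```

```text
t 17.55 plate-frame origin mm [-137.01  100.99   -1.84] yaw rel 0.0003 xaxis z -0.0048 roll 0.0006
F plate [-8.48 -0.52  3.66] T [-0.18  1.31  0.07] grip 50.6
```

>>> {"method": "apply_moves", "body": {"fingers": [0, 0, 0, 0, 0, 0], "travel": [[0, 0.016, -0.012], [0, 0, 0], [0, 0, 0], [0, 0, 0], [0, 0, 0], [0, 0, 0]], "rotation": [[0, 0, 0], [0, 0, 0], [0, 0, 0], [0, 0, 0], [0, 0, 0], [0, 0, 0]]}}

```text
time: 18.15
tool_pos: [0.4909, -0.0075, 0.0249]
tcp_rot: [-2.122, -2.312, 0.008]
wrist_force: [-8.1, -1.7, 2.7]
width: 0.156
grip_force: 50.5
```

```bash
python3 st.py
python3 - <<'E'
from edge import *
ds=[grab(c,2) for c in("top","scene")]
f=np.load("fit.npz")
for n,z in(("plate",0),("prism",.012)):
    for D in(ds,ds[:1],ds[1:]):
        x,e,k=refine(D,PARTS[n][0],flat(z),f[n]);print(n,x.round(4),round(e,3),k)
E
```

```text
t 18.15 plate-frame origin mm [-137.03  100.99   -1.81] yaw rel 0.0004 xaxis z -0.0063 roll 0.0006
F plate [-8.25 -1.    2.74] T [-0.28  1.47  0.07] grip 50.5
plate [ 0.6356 -0.0964  0.0886] 0.287 [271, 369]
plate [ 0.635  -0.0961  0.0889] 0.336 [276]
plate [ 0.6359 -0.0965  0.0888] 0.268 [369]
prism [ 0.6458 -0.116   0.105 ] 0.331 [88, 79]
prism [ 0.6531 -0.1156  0.1069] 0.407 [97]
prism [ 0.6396 -0.1101  0.0291] 0.86 [113]
```

>>> {"method": "apply_moves", "body": {"fingers": [0, 0, 0, 0, 0, 0], "travel": [[0, 0.014, 0], [0, 0, 0], [0, 0, 0], [0, 0, 0], [0, 0, 0], [0, 0, 0]], "rotation": [[-0.06, 0, 0], [0, 0, 0], [0, 0, 0], [0, 0, 0], [0, 0, 0], [0, 0, 0]]}}

```text
time: 18.95
tool_pos: [0.4909, -0.0075, 0.0248]
tcp_rot: [-2.124, -2.314, 0.002]
wrist_force: [-9.5, -2.0, 3.3]
width: 0.153
grip_force: 50.5
```

```bash
python3 st.py
```

```text
t 18.95 plate-frame origin mm [-136.94  100.99   -1.89] yaw rel 0.0004 xaxis z -0.0015 roll 0.0006
F plate [-9.61 -1.16  3.27] T [-0.32  1.74  0.09] grip 50.5
```

>>> {"method": "apply_moves", "body": {"fingers": [0, 0, 0, 0, 0], "travel": [[0, 0.012, 0], [0, 0, 0], [0, 0, 0], [0, 0, 0], [0, 0, 0]], "rotation": [[-0.01, 0, 0], [0, 0, 0], [0, 0, 0], [0, 0, 0], [0, 0, 0]]}}

```text
time: 19.45
tool_pos: [0.4909, -0.0074, 0.0248]
tcp_rot: [-2.123, -2.314, 0.003]
wrist_force: [-10.6, -3.0, 6.4]
width: 0.157
grip_force: 51.0
```

```bash
python3 st.py
```

```text
t 19.45 plate-frame origin mm [-136.94  101.     -1.9 ] yaw rel 0.0005 xaxis z -0.0017 roll 0.0005
F plate [-10.83  -2.06   6.43] T [-0.3   1.99  0.01] grip 51.0
```

>>> {"method": "apply_moves", "body": {"fingers": [0, 0, 0, 0, 0, 0, 0, 0, 0, 0], "travel": [[0, -0.02, -0.004], [-0.06, 0, 0], [-0.06, 0, 0], [-0.06, 0, 0], [-0.06, 0, 0], [-0.06, 0, 0], [-0.06, 0, 0], [-0.06, 0, 0], [0, 0, 0], [0, 0, 0]], "rotation": [[0.02, 0, 0], [0, 0, 0], [0, 0, 0], [0, 0, 0], [0, 0, 0], [0, 0, 0], [0, 0, 0], [0, 0, 0], [0, 0, 0], [0, 0, 0]]}}

```text
time: 20.45
tool_pos: [0.4925, -0.0269, 0.0249]
tcp_rot: [-2.123, -2.312, -0.0]
wrist_force: [-8.4, 4.5, 3.1]
width: 0.156
grip_force: 50.4
```

```bash
python3 st.py
```

```text
t 20.45 plate-frame origin mm [-136.99   81.57   -1.83] yaw rel -0.0004 xaxis z -0.0018 roll -0.002
F plate [-7.96  5.16  3.06] T [0.72 1.51 0.1 ] grip 50.4
```

>>> {"method": "apply_moves", "body": {"fingers": [0, 0, 0, 0, 0, 0, 0, 0, 0], "travel": [[-0.06, -0.016, -0.006], [-0.06, 0, 0], [-0.06, 0, 0], [-0.06, 0, 0], [-0.06, 0, 0], [-0.06, 0, 0], [0, 0, 0], [0, 0, 0], [0, 0, 0]], "rotation": [[0, 0, 0], [0, 0, 0], [0, 0, 0], [0, 0, 0], [0, 0, 0], [0, 0, 0], [0, 0, 0], [0, 0, 0], [0, 0, 0]]}}

```text
time: 21.35
tool_pos: [0.4941, -0.0458, 0.0249]
tcp_rot: [-2.124, -2.314, -0.0]
wrist_force: [-4.5, 0.4, -3.1]
width: 0.149
grip_force: 49.6
```

```bash
python3 st.py;  python3 - <<'E'
from h import *
d=read_camera("scene");im=d["image"][:,:,::-1]
cv2.imwrite("pics/s5.png",cv2.resize(im[215:310,240:370],None,fx=6,fy=6,interpolation=cv2.INTER_CUBIC))
E
```

```text
t 21.35 plate-frame origin mm [-136.91   62.56   -1.8 ] yaw rel 0.0 xaxis z 0.0001 roll -0.0004
F plate [-4.5   0.75 -3.12] T [0.15 1.   0.02] grip 49.6
```

View pics/s5.png

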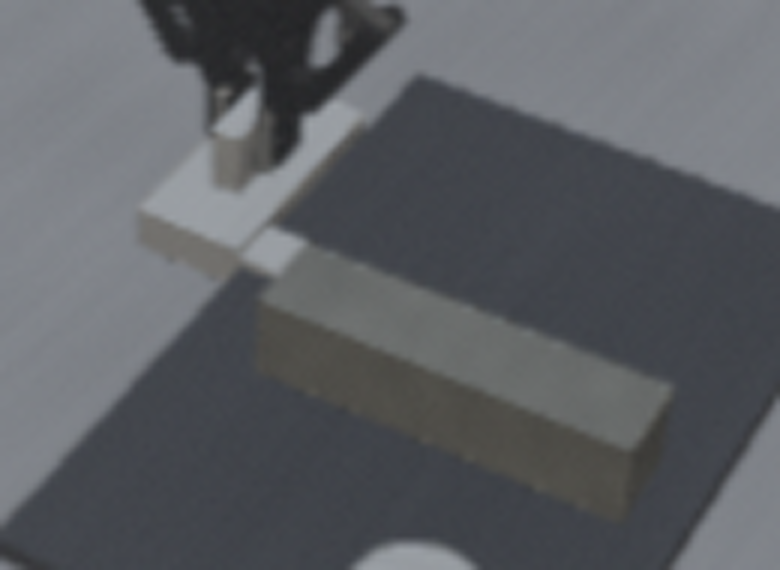

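The scene view shows the blade at (275,250) passing to the left of the prism, not yet past its top edge, with the stock on the plate edge. My picture budget is used up, so from here I track the prism's right long edges numerically, together with the force and torque.

```bash
cat > track.py <<'E'
from edge import *
a=.0855;O=np.array([.6359,-.0964]);c,s=np.cos(a),np.sin(a)
def W(P): return np.c_[O[0]+c*P[:,0]-s*P[:,1],O[1]+s*P[:,0]+c*P[:,1],P[:,2]] # plate frame -> world
def off(d,P,n3,w=3.):
    p=proj(d,W(P));q=proj(d,W(P+n3*1e-3));n=q-p;sc=np.linalg.norm(n,axis=1);n/=sc[:,None];k=np.arange(-w,w+.01,.2)
    X=p[:,None]+k[None,:,None]*n[:,None]
    g=map_coordinates(d["gray"],[X[...,1],X[...,0]],order=1);gr=np.abs(np.gradient(g,axis=1));i=gr.argmax(1)
    ok=(i>0)&(i<len(k)-1)&(gr.max(1)>.5)
    return k[i]/sc,ok   # mm along n3
def line(d,x0,x1,y,z,th=0.,n=60):
    x=np.linspace(x0,x1,n);P=np.c_[x,y+th*(x-.01),np.full(n,z)]
    o,ok=off(d,P,np.array([0,1.,0]))
    if ok.sum()<8:return None
    A=np.c_[np.ones(n),x-.01]
    f=np.polyfit(x[ok]-.01,o[ok],1);
    for _ in range(5):
        r=np.abs(o-np.polyval(f,x-.01));k=ok&(r<max(1.,1.5*np.median(r[ok])))
        f=np.polyfit(x[k]-.01,o[k],1)
    return dict(y=round(y*1e3+f[1],2),th=round(th+f[0]*1e-3,4),n=int(k.sum()))
tp,sc=grab("top",3),grab("scene",3)
import sys
yc=float(sys.argv[1])*1e-3;th=float(sys.argv[2])
print("scene right bottom",line(sc,-.06,.08,yc-.02,.012,th))
print("scene right top",line(sc,-.06,.08,yc-.02,.052,th))
print("scene left top",line(sc,-.06,.08,yc+.02,.052,th))
print("top right top",line(tp,-.06,.08,yc-.02,.052,th))
print("top left top",line(tp,-.06,.08,yc+.02,.052,th))
if len(sys.argv)>3: print("top blade outer",line(tp,-.1,.065,float(sys.argv[3])*1e-3,.018))
x=np.linspace(-.1,.1,60)
for d,nm in((sc,"scene"),(tp,"top")):
    y=np.linspace(.08,.16,60) if nm=="top" else np.linspace(-.16,-.02,60)
    o,ok=off(d,np.c_[np.full(60,-.11),y,np.full(60,.012 if nm=="top" else .012)],np.array([1.,0,0]));k=ok&(np.abs(o-np.median(o[ok]))<1.5)
    print(nm,"plate front edge: offset mm, yaw err",np.polyfit(y[k]-y.mean(),o[k],1)[::-1].round(4)*[1,-1e-3],k.sum())
E
python3 track.py -20.6 0.018 7.6
```

```text
scene right bottom {'y': np.float64(-40.0), 'th': np.float64(0.0167), 'n': 45}
scene right top {'y': np.float64(-41.41), 'th': np.float64(0.0221), 'n': 60}
scene left top {'y': np.float64(-1.18), 'th': np.float64(0.0197), 'n': 55}
top right top {'y': np.float64(-38.96), 'th': np.float64(0.0155), 'n': 33}
top left top {'y': np.float64(-0.2), 'th': np.float64(0.0454), 'n': 20}
top blade outer {'y': np.float64(7.88), 'th': np.float64(0.0336), 'n': 24}
scene plate front edge: offset mm, yaw err [ 1.0681    -0.0015688] 60
top plate front edge: offset mm, yaw err [-1.1623     0.0177125] 17
```

>>> {"method": "apply_moves", "body": {"fingers": [0, 0, 0, 0, 0, 0], "travel": [[-0.04, 0, 0], [-0.04, 0, 0], [-0.03, 0, 0], [0, 0, 0], [0, 0, 0], [0, 0, 0]], "rotation": [[0, 0, 0], [0, 0, 0], [0, 0, 0], [0, 0, 0], [0, 0, 0], [0, 0, 0]]}}

```text
time: 22.3
tool_pos: [0.4946, -0.051, 0.0249]
tcp_rot: [-2.124, -2.314, -0.001]
wrist_force: [-4.7, 0.9, -2.6]
width: 0.154
grip_force: 49.6
```

```bash
python3 st.py; for i in 1 2; do python3 -c "
from workcell import *
read_camera('top')"; python3 st.py|tail -1;done
```

```text
t 22.3 plate-frame origin mm [-136.93   57.31   -1.78] yaw rel -0.0001 xaxis z 0.0 roll -0.0008
F plate [-4.64  1.33 -2.58] T [0.29 0.95 0.07] grip 49.6
F plate [-4.58  2.05 -3.52] T [0.22 0.96 0.07] grip 49.6
F plate [-4.54  3.01 -2.93] T [0.25 1.01 0.06] grip 49.6
```

>>> {"method": "apply_moves", "body": {"fingers": [0, 0, 0, 0], "travel": [[-0.02, 0, 0], [0, 0, 0], [0, 0, 0], [0, 0, 0]], "rotation": [[0, 0, 0], [0, 0, 0], [0, 0, 0], [0, 0, 0]]}}

```text
time: 22.8
tool_pos: [0.4947, -0.0519, 0.0249]
tcp_rot: [-2.124, -2.314, -0.001]
wrist_force: [-4.9, 2.3, -3.1]
width: 0.158
grip_force: 49.6
```

```bash
python3 st.py
```

```text
t 22.8 plate-frame origin mm [-136.91   56.44   -1.79] yaw rel -0.0001 xaxis z 0.0 roll -0.0009
F plate [-4.7   2.67 -3.07] T [0.39 0.95 0.06] grip 49.6
```

>>> {"method": "apply_moves", "body": {"fingers": [0, 0, 0, 0], "travel": [[-0.02, 0, 0], [0, 0, 0], [0, 0, 0], [0, 0, 0]], "rotation": [[0, 0, 0], [0, 0, 0], [0, 0, 0], [0, 0, 0]]}}

```text
time: 23.2
tool_pos: [0.4947, -0.0528, 0.0249]
tcp_rot: [-2.124, -2.314, -0.001]
wrist_force: [-6.0, 2.9, -2.4]
width: 0.155
grip_force: 49.7
```

```bash
python3 st.py; python3 track.py -20.6 0.018 1.6
```

```text
t 23.2 plate-frame origin mm [-136.91   55.5    -1.78] yaw rel -0.0001 xaxis z 0.0001 roll -0.001
F plate [-5.72  3.39 -2.4 ] T [0.41 0.96 0.07] grip 49.7
scene right bottom {'y': np.float64(-39.99), 'th': np.float64(0.0181), 'n': 45}
scene right top {'y': np.float64(-41.42), 'th': np.float64(0.0223), 'n': 60}
scene left top {'y': np.float64(-1.22), 'th': np.float64(0.0202), 'n': 54}
top right top {'y': np.float64(-39.67), 'th': np.float64(0.0351), 'n': 47}
top left top {'y': np.float64(0.85), 'th': np.float64(0.0922), 'n': 40}
top blade outer {'y': np.float64(1.36), 'th': np.float64(0.0295), 'n': 25}
scene plate front edge: offset mm, yaw err [ 1.068     -0.0014559] 60
top plate front edge: offset mm, yaw err [0.4353    0.0305366] 13
```

>>> {"method": "apply_moves", "body": {"fingers": [0, 0, 0, 0, 0], "travel": [[-0.015, 0, 0], [-0.015, 0, 0], [0, 0, 0], [0, 0, 0], [0, 0, 0]], "rotation": [[0, 0, 0], [0, 0, 0], [0, 0, 0], [0, 0, 0], [0, 0, 0]]}}

```text
time: 24.0
tool_pos: [0.4948, -0.0538, 0.025]
tcp_rot: [-2.124, -2.313, -0.002]
wrist_force: [-5.6, 4.1, -2.0]
width: 0.152
grip_force: 49.8
```

```bash
sed -i 's/"top",3),grab("scene",3)/"top",1),grab("scene",2)/' track.py; python3 st.py; python3 track.py -20.6 0.018|head -3
```

```text
t 24.0 plate-frame origin mm [-136.97   54.51   -1.75] yaw rel -0.0003 xaxis z -0.0001 roll -0.0018
F plate [-5.27  4.59 -1.97] T [0.73 0.98 0.16] grip 49.8
scene right bottom {'y': np.float64(-40.36), 'th': np.float64(0.0103), 'n': 48}
scene right top {'y': np.float64(-41.72), 'th': np.float64(0.0173), 'n': 58}
scene left top {'y': np.float64(-1.47), 'th': np.float64(0.0148), 'n': 56}
```

>>> {"method": "apply_moves", "body": {"fingers": [0, 0, 0, 0], "travel": [[-0.02, 0, 0], [0, 0, 0], [0, 0, 0], [0, 0, 0]], "rotation": [[0, 0, 0], [0, 0, 0], [0, 0, 0], [0, 0, 0]]}}

```text
time: 24.55
tool_pos: [0.4948, -0.0547, 0.025]
tcp_rot: [-2.124, -2.313, -0.002]
wrist_force: [-5.5, 4.1, -0.9]
width: 0.159
grip_force: 49.8
```

```bash
python3 st.py; python3 track.py -20.6 0.018|head -3
```

```text
t 24.55 plate-frame origin mm [-136.98   53.61   -1.73] yaw rel -0.0002 xaxis z -0.0002 roll -0.0019
F plate [-5.12  4.54 -0.91] T [0.76 1.   0.23] grip 49.8
scene right bottom {'y': np.float64(-40.62), 'th': np.float64(0.0032), 'n': 47}
scene right top {'y': np.float64(-42.25), 'th': np.float64(0.0067), 'n': 59}
scene left top {'y': np.float64(-1.82), 'th': np.float64(0.007), 'n': 56}
```

The prism is turning as intended: its skew fell from 0.020 to 0.006 rad. I take smaller steps until the skew stops changing.

>>> {"method": "apply_moves", "body": {"fingers": [0, 0, 0, 0], "travel": [[-0.008, 0, 0], [0, 0, 0], [0, 0, 0], [0, 0, 0]], "rotation": [[0, 0, 0], [0, 0, 0], [0, 0, 0], [0, 0, 0]]}}

```text
time: 25.1
tool_pos: [0.4949, -0.0551, 0.0249]
tcp_rot: [-2.124, -2.313, -0.002]
wrist_force: [-4.6, 5.6, -1.4]
width: 0.153
grip_force: 49.8
```

```bash
python3 st.py; python3 track.py -21.1 0.004|head -3
```

```text
t 25.1 plate-frame origin mm [-137.     53.27   -1.76] yaw rel -0.0002 xaxis z -0.0002 roll -0.002
F plate [-4.16  5.94 -1.36] T [0.83 0.97 0.17] grip 49.8
scene right bottom {'y': np.float64(-41.05), 'th': np.float64(0.0039), 'n': 49}
scene right top {'y': np.float64(-42.33), 'th': np.float64(0.0045), 'n': 58}
scene left top {'y': np.float64(-1.94), 'th': np.float64(0.0048), 'n': 55}
```

>>> {"method": "apply_moves", "body": {"fingers": [0, 0, 0, 0], "travel": [[-0.006, 0, 0], [0, 0, 0], [0, 0, 0], [0, 0, 0]], "rotation": [[0, 0, 0], [0, 0, 0], [0, 0, 0], [0, 0, 0]]}}

```text
time: 25.65
tool_pos: [0.4949, -0.0553, 0.025]
tcp_rot: [-2.124, -2.313, -0.002]
wrist_force: [-5.8, 5.7, -1.8]
width: 0.154
grip_force: 49.8
```

```bash
python3 st.py; python3 track.py -21.1 0.004|head -3
```

```text
t 25.65 plate-frame origin mm [-137.     53.02   -1.74] yaw rel -0.0002 xaxis z -0.0002 roll -0.0021
F plate [-5.24  6.16 -1.77] T [0.81 1.05 0.14] grip 49.8
scene right bottom {'y': np.float64(-41.23), 'th': np.float64(0.0025), 'n': 41}
scene right top {'y': np.float64(-42.45), 'th': np.float64(0.0014), 'n': 60}
scene left top {'y': np.float64(-2.07), 'th': np.float64(0.0035), 'n': 60}
```

>>> {"method": "apply_moves", "body": {"fingers": [0, 0, 0, 0], "travel": [[-0.006, 0, 0], [0, 0, 0], [0, 0, 0], [0, 0, 0]], "rotation": [[0, 0, 0], [0, 0, 0], [0, 0, 0], [0, 0, 0]]}}

```text
time: 26.2
tool_pos: [0.4949, -0.0555, 0.025]
tcp_rot: [-2.123, -2.313, -0.002]
wrist_force: [-5.7, 6.3, -1.5]
width: 0.155
grip_force: 49.9
```

```bash
python3 st.py; python3 track.py -21.3 0.002|head -3
```

```text
t 26.2 plate-frame origin mm [-136.99   52.82   -1.71] yaw rel -0.0001 xaxis z -0.0002 roll -0.0022
F plate [-5.11  6.76 -1.46] T [0.9  1.01 0.19] grip 49.9
scene right bottom {'y': np.float64(-41.06), 'th': np.float64(0.0021), 'n': 51}
scene right top {'y': np.float64(-42.52), 'th': np.float64(0.0018), 'n': 58}
scene left top {'y': np.float64(-2.07), 'th': np.float64(0.0029), 'n': 56}
```

>>> {"method": "apply_moves", "body": {"fingers": [0, 0, 0, 0], "travel": [[-0.006, 0, 0], [0, 0, 0], [0, 0, 0], [0, 0, 0]], "rotation": [[0, 0, 0], [0, 0, 0], [0, 0, 0], [0, 0, 0]]}}

```text
time: 26.75
tool_pos: [0.4949, -0.0558, 0.025]
tcp_rot: [-2.123, -2.313, -0.002]
wrist_force: [-5.4, 5.8, -1.8]
width: 0.155
grip_force: 49.9
```

```bash
python3 st.py; python3 track.py -21.3 0.002|head -3
```

```text
t 26.75 plate-frame origin mm [-137.03   52.56   -1.74] yaw rel -0.0001 xaxis z -0.0003 roll -0.0023
F plate [-4.91  6.27 -1.81] T [0.95 1.02 0.25] grip 49.9
scene right bottom {'y': np.float64(-41.12), 'th': np.float64(0.0025), 'n': 52}
scene right top {'y': np.float64(-42.7), 'th': np.float64(0.0011), 'n': 59}
scene left top {'y': np.float64(-2.49), 'th': np.float64(0.0014), 'n': 55}
```

>>> {"method": "apply_moves", "body": {"fingers": [0, 0, 0, 0], "travel": [[-0.008, 0, 0], [0, 0, 0], [0, 0, 0], [0, 0, 0]], "rotation": [[0, 0, 0], [0, 0, 0], [0, 0, 0], [0, 0, 0]]}}

```text
time: 27.3
tool_pos: [0.4949, -0.0562, 0.025]
tcp_rot: [-2.123, -2.313, -0.002]
wrist_force: [-5.7, 5.3, -1.1]
width: 0.152
grip_force: 49.9
```

```bash
python3 st.py; python3 track.py -21.5 0.0005;python3 track.py -21.5 0.0005|head -3
```

```text
t 27.3 plate-frame origin mm [-137.02   52.16   -1.73] yaw rel -0.0002 xaxis z -0.0002 roll -0.0023
F plate [-5.18  5.76 -1.08] T [0.97 0.99 0.21] grip 49.9
scene right bottom {'y': np.float64(-41.84), 'th': np.float64(0.0067), 'n': 44}
scene right top {'y': np.float64(-43.13), 'th': np.float64(0.0026), 'n': 58}
scene left top {'y': np.float64(-2.78), 'th': np.float64(0.0024), 'n': 56}
top right top {'y': np.float64(-43.58), 'th': np.float64(0.0955), 'n': 38}
top left top {'y': np.float64(2.23), 'th': np.float64(-0.0261), 'n': 30}
scene plate front edge: offset mm, yaw err [ 1.0509    -0.0014832] 60
top plate front edge: offset mm, yaw err [-4.0882    -0.0327312] 26
scene right bottom {'y': np.float64(-41.79), 'th': np.float64(0.0045), 'n': 48}
scene right top {'y': np.float64(-43.11), 'th': np.float64(0.003), 'n': 58}
scene left top {'y': np.float64(-2.77), 'th': np.float64(0.0025), 'n': 58}
```

The skew has levelled off at about 0.0025 rad, so further pushing would only translate the prism: blade and prism are flush. I unload the arm before letting go.

>>> {"method": "apply_moves", "body": {"fingers": [0, 0, 0, 0], "travel": [[0.012, -0.01, 0], [0, 0, 0], [0, 0, 0], [0, 0, 0]], "rotation": [[0, 0, 0], [0, 0, 0], [0, 0, 0], [0, 0, 0]]}}

```text
time: 28.0
tool_pos: [0.495, -0.0562, 0.025]
tcp_rot: [-2.124, -2.314, -0.002]
wrist_force: [-3.7, 3.8, -4.2]
width: 0.152
grip_force: 49.4
```

```bash
python3 st.py; python3 track.py -21.8 0.0025|head -3
```

```text
t 28.0 plate-frame origin mm [-136.96   52.08   -1.68] yaw rel -0.0 xaxis z 0.0009 roll -0.0013
F plate [-3.36  4.1  -4.2 ] T [0.81 0.9  0.22] grip 49.4
scene right bottom {'y': np.float64(-41.78), 'th': np.float64(0.0005), 'n': 43}
scene right top {'y': np.float64(-43.17), 'th': np.float64(0.0009), 'n': 59}
scene left top {'y': np.float64(-2.93), 'th': np.float64(0.001), 'n': 54}
```

>>> {"method": "apply_moves", "body": {"fingers": [0, 0, 0, 0], "travel": [[0.014, 0, 0.006], [0, 0, 0], [0, 0, 0], [0, 0, 0]], "rotation": [[0.01, 0, 0], [0, 0, 0], [0, 0, 0], [0, 0, 0]]}}

```text
time: 28.55
tool_pos: [0.495, -0.0561, 0.0249]
tcp_rot: [-2.124, -2.314, -0.0]
wrist_force: [-4.6, 1.8, -4.2]
width: 0.152
grip_force: 49.4
```

```bash
python3 st.py; python3 track.py -21.8 0.001|head -3
```

```text
t 28.55 plate-frame origin mm [-136.96   52.15   -1.81] yaw rel 0.0 xaxis z -0.0001 roll -0.0003
F plate [-4.39  2.17 -4.19] T [0.34 0.98 0.08] grip 49.4
scene right bottom {'y': np.float64(-41.82), 'th': np.float64(-0.0008), 'n': 51}
scene right top {'y': np.float64(-43.24), 'th': np.float64(-0.0008), 'n': 58}
scene left top {'y': np.float64(-3.03), 'th': np.float64(-0.0001), 'n': 52}
```

>>> {"method": "apply_moves", "body": {"fingers": [0, 0, 0, 0], "travel": [[0.006, 0, 0.006], [0, 0, 0], [0, 0, 0], [0, 0, 0]], "rotation": [[0, 0, 0], [0, 0, 0], [0, 0, 0], [0, 0, 0]]}}

```text
time: 29.1
tool_pos: [0.495, -0.0561, 0.0248]
tcp_rot: [-2.124, -2.314, 0.0]
wrist_force: [-5.6, 1.1, -3.1]
width: 0.158
grip_force: 49.7
```

```bash
python3 st.py; python3 track.py -21.8 0.001|head -3
```

```text
t 29.1 plate-frame origin mm [-136.94   52.21   -1.91] yaw rel 0.0001 xaxis z -0.0001 roll 0.0001
F plate [-5.5   1.53 -3.06] T [0.17 1.12 0.11] grip 49.7
scene right bottom {'y': np.float64(-41.84), 'th': np.float64(0.0012), 'n': 43}
scene right top {'y': np.float64(-43.3), 'th': np.float64(0.0006), 'n': 60}
scene left top {'y': np.float64(-3.02), 'th': np.float64(-0.0006), 'n': 54}
```

>>> {"method": "apply_moves", "body": {"fingers": [0.3, 0.3, 0.3, 0.3, 0.3], "travel": [[0, 0, 0], [0, 0, 0], [0, 0, 0], [0, 0, 0], [0, 0, 0]], "rotation": [[0, 0, 0], [0, 0, 0], [0, 0, 0], [0, 0, 0], [0, 0, 0]]}}

```text
time: 29.75
tool_pos: [0.4978, -0.0565, 0.0265]
tcp_rot: [2.122, 2.311, 0.005]
wrist_force: [-0.4, 0.1, -0.3]
width: 0.298
grip_force: 0.0
```

```bash
python3 st.py; python3 track.py -21.8 0.001|head -3
```

```text
t 29.75 plate-frame origin mm [-134.02   51.5    -0.25] yaw rel -0.0001 xaxis z 0.0054 roll 0.0013
F plate [-0.35  0.09 -0.26] T [-0.03  0.02 -0.05] grip 0.0
scene right bottom {'y': np.float64(-41.84), 'th': np.float64(-0.0029), 'n': 43}
scene right top {'y': np.float64(-43.24), 'th': np.float64(-0.0019), 'n': 58}
scene left top {'y': np.float64(-3.01), 'th': np.float64(0.0005), 'n': 54}
```

>>> {"method": "apply_moves", "body": {"fingers": [0.3, 0.3, 0.3, 0.3, 0.3, 0.3, 0.3, 0.3, 0.3, 0.3, 0.3, 0.3], "travel": [[0, -0.05, 0], [0, 0, 0], [0, 0, -0.2], [0, 0, -0.4], [0, 0, -0.5], [0, 0, -0.6], [0, 0, -0.6], [0, 0, -0.6], [-0.6, 0.4, -0.6], [-0.6, 0.4, -0.6], [-0.6, 0.4, -0.4], [0, 0, 0]], "rotation": [[0, 0, 0], [0, 0, 0], [0, 0, 0], [0, 0, 0], [0, 0, 0], [0, 0, 0], [0, 0, 0], [0, 0, 0], [0, 0, 0], [0, 0, 0], [0, 0, 0], [0, 0, 0]]}}

```text
time: 31.1
tool_pos: [0.5655, -0.1447, 0.2567]
tcp_rot: [2.118, 2.302, 0.009]
wrist_force: [0.6, 0.7, -0.3]
width: 0.296
grip_force: 0.0
```

>>> {"method": "apply_moves", "body": {"fingers": [0.3, 0.3, 0.3, 0.3, 0.3], "travel": [[0, 0, 0], [0, 0, 0], [0, 0, 0], [0, 0, 0], [0, 0, 0]], "rotation": [[0, 0, 0], [0, 0, 0], [0, 0, 0], [0, 0, 0], [0, 0, 0]]}}

```text
time: 31.6
tool_pos: [0.5605, -0.1403, 0.2507]
tcp_rot: [2.122, 2.313, 0.003]
wrist_force: [-0.5, 0.1, -0.8]
width: 0.299
grip_force: 0.0
```

```bash
cat > chk.py <<'E'
from edge import *
import sys
w=grab("wrist",2);cv2.imwrite("pics/%s.png"%sys.argv[1],w["image"][:,:,::-1])
a=.0855-.0015;O=np.array([.6359,-.0964]);c,s=np.cos(a),np.sin(a)
W=lambda P:np.c_[O[0]+c*P[:,0]-s*P[:,1],O[1]+s*P[:,0]+c*P[:,1],P[:,2]]
def line(nm,fix,u0,u1,v,z,pol,wd=5.,n=80):
    # line along 'fix' axis ('x' or 'y'); gradient polarity pol along +other axis
    u=np.linspace(u0,u1,n);P=np.c_[u,np.full(n,v),np.full(n,z)] if fix=="x" else np.c_[np.full(n,v),u,np.full(n,z)]
    nn=np.array([0,1e-3,0]) if fix=="x" else np.array([1e-3,0,0])
    p=proj(w,W(P));q=proj(w,W(P+nn))-p;sc=np.linalg.norm(q,axis=1);k=np.arange(-wd,wd,.1)
    X=p[:,None]+k[None,:,None]*q[:,None];inn=((X>2)&(X<[557,417])).all((1,2))
    g=map_coordinates(w["gray"],[X[...,1],X[...,0]],order=1);gr=np.gradient(g,axis=1)/.1*pol if pol else np.abs(np.gradient(g,axis=1))/.1
    i=gr.argmax(1);o=k[i];ok=inn&(i>0)&(i<len(k)-1)&(gr.max(1)>4)
    if ok.sum()<10:print(nm,"not seen",inn.sum(),ok.sum());return
    m=ok
    for _ in range(6):
        f=np.polyfit(u[m],o[m],1);r=np.abs(o-np.polyval(f,u));m=ok&(r<max(.4,2*np.median(r[m])))
    print(nm,"at ends",(v*1e3+np.polyval(f,[u0,u1])).round(2),"slope",(f[0]*1e-3).round(4),"n",m.sum(),"px/mm",sc.mean().round(2))
st=read_state();print(st["time"],st["tool_pos"].round(3))
print("view corners",[proj(w,W(np.array([[x,y,z]])))[0].round().tolist() for x,y,z in((-.07,-.003,.052),(.09,-.003,.052),(-.112,-.003,.018),(.068,-.003,.018),(-.112,.107,.022))])
line("plate front left of stock","y",.11,.165,-.11,.012,-1)
line("plate front right","y",-.16,-.05,-.11,.012,-1)
line("stock front top","y",.03,.10,-.112,.022,-1)
line("stock rear top","y",.005,.10,-.162,.022,1)
line("blade inner","x",-.10,.06,.021,.018,-1)
line("blade outer near","x",-.108,-.078,-.003,.018,1)
line("prism left top","x",-.065,.085,-.003,.052,1)
line("prism left top any","x",-.065,.085,-.003,.052,0)
line("prism right top","x",-.065,.085,-.043,.052,1)
E
python3 chk.py w9
```

```text
31.7 [ 0.561 -0.141  0.251]
view corners [[289.0, 158.0], [434.0, 158.0], [253.0, 154.0], [403.0, 155.0], [251.0, 53.0]]
plate front left of stock at ends [-111.89 -112.39] slope -0.0091 n 53 px/mm 0.91
plate front right at ends [-110.76 -111.99] slope -0.0112 n 69 px/mm 0.76
stock front top at ends [-112.17 -112.7 ] slope -0.0076 n 80 px/mm 0.89
stock rear top at ends [-161.84 -162.58] slope -0.0078 n 79 px/mm 0.88
blade inner at ends [23.46 24.09] slope 0.0039 n 80 px/mm 0.87
blade outer near at ends [-0.88 -0.71] slope 0.0058 n 80 px/mm 0.84
prism left top at ends [1.16 1.68] slope 0.0035 n 35 px/mm 0.92
prism left top any at ends [ 0.42 -0.71] slope -0.0075 n 71 px/mm 0.92
prism right top at ends [-40.4  -40.28] slope 0.0008 n 80 px/mm 0.86
```

The square is free and standing. Next I shift the wrist camera for a better centred flushness check.

>>> {"method": "apply_moves", "body": {"fingers": [0.3, 0.3, 0.3, 0.3, 0.3, 0.3, 0.3], "travel": [[0.5, 0, 0], [0.5, 0, 0], [0.2, 0, 0], [0, 0, 0], [0, 0, 0], [0, 0, 0], [0, 0, 0]], "rotation": [[0, 0, 0], [0, 0, 0], [0, 0, 0], [0, 0, 0], [0, 0, 0], [0, 0, 0], [0, 0, 0]]}}

```text
time: 32.4
tool_pos: [0.5561, -0.082, 0.2512]
tcp_rot: [2.123, 2.311, 0.003]
wrist_force: [0.8, -0.4, -0.4]
width: 0.304
grip_force: 0.0
```

```bash
cat >> chk.py <<'E'
line("plate left side","x",-.10,.10,.17,.012,1)
line("plate front left long","y",.112,.166,-.11,.012,-1,3.)
for y in(.02,.04,.06,.08,.10,.115,.13,.15): # brightness profile across the stock/plate boundary
    X=np.arange(-.116,-.1045,.001);p=proj(w,W(np.c_[X,np.full(len(X),y),np.full(len(X),.012)]));print(y,map_coordinates(w["gray"],[p[:,1],p[:,0]],order=1).round().astype(int))
for x in(-.06,-.03,0,.03,.06): # across blade -> prism
    Y=np.arange(.004,-.0105,-.001);p=proj(w,W(np.c_[np.full(len(Y),x),Y,np.full(len(Y),.018)]));print(x,map_coordinates(w["gray"],[p[:,1],p[:,0]],order=1).round().astype(int))
E
python3 chk.py w10
```

```text
32.5 [ 0.556 -0.082  0.251]
view corners [[288.0, 209.0], [426.0, 209.0], [254.0, 201.0], [397.0, 201.0], [252.0, 109.0]]
plate front left of stock at ends [-112.87 -112.61] slope 0.0046 n 56 px/mm 0.87
plate front right at ends [-112.17 -112.  ] slope 0.0015 n 18 px/mm 0.73
stock front top at ends [-113.1  -112.61] slope 0.007 n 43 px/mm 0.85
stock rear top at ends [-161.99 -162.52] slope -0.0056 n 68 px/mm 0.84
blade inner at ends [23.08 24.76] slope 0.0105 n 40 px/mm 0.8
blade outer near at ends [-0.62 -0.48] slope 0.0047 n 80 px/mm 0.77
prism left top not seen 80 0
prism left top any at ends [-0.12 -0.4 ] slope -0.0019 n 77 px/mm 0.84
prism right top at ends [-39.95 -39.49] slope 0.003 n 72 px/mm 0.78
plate left side at ends [171.24 171.91] slope 0.0033 n 42 px/mm 0.99
plate front left long at ends [-112.76 -112.39] slope 0.0068 n 39 px/mm 0.87
0.02 [210 203 194 191 199 206 208 208 208 208 208 209]
0.04 [211 203 179 130  98  83  77  76  75  76  77  77]
0.06 [211 205 178 137  99  78  75  75  75  76  76  76]
0.08 [213 204 175 126  90  79  76  75  75  75  76  76]
0.1 [213 207 176 131  96  78  74  75  75  76  76  76]
0.115 [169 169 164 146 116  88  77  75  75  76  76  76]
0.13 [169 167 158 134 103  84  76  75  76  76  76  76]
0.15 [168 168 161 138 109  85  76  75  76  76  75  75]
-0.06 [215 214 208 192 162 120  89  70  64  63  63  63  64  72  95]
-0.03 [215 213 205 187 156 114  86  71  67  66  65  65  68  76 100]
0 [214 211 203 184 150 108  82  69  66  66  66  67  71  82 105]
0.03 [213 211 204 184 149 106  81  68  65  65  65  67  73  85 106]
0.06 [213 211 204 181 143  97  74  65  63  64  64  66  73  88 107]
```

```bash
python3 -c "
from workcell import *
print(finish_job())"
```

```text
the job is handed in; nothing more can be done
None
```

The job is handed in: the square stands flush on the plate's front edge and along the prism's left side, pressed at about 10 N beforehand, with flushness measured to a few tenths of a millimetre and the prism turned by about 0.02 rad and shifted about 2 mm.

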